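Press a spent cartridge out of its block with an ejector rod

TASK

Clear the spent cartridge out of the press-out block. First loosen the T-knob on top of the block until it stops: it has a left-hand thread, so it loosens clockwise (seen from above), about a quarter turn. Then take the ejector rod from its rest, push it tip first about halfway into the bore, let go of it, and from further back push it fully home, until its head sits against the block and the cartridge has dropped into the tray; leave everything else on the bench where it is.

Things in the scene. Friction and masses are not known exactly. Their poses are not given: they have to be found in the camera images.
- holder: Press-out block, fixed to the bench: an aluminium block 150 mm long (x), 60 mm wide, top face 70 mm above the bench, on a dark base plate 150 x 92 x 8 mm; a grey catch tray (125 x 92 mm, walls 26 mm high, 4 mm thick) joins on at its +x end. Origin on the bench under the centre of the block. +x is the push direction, from the bore's mouth towards the tray; z up. The bore runs along x right through the block: 20 mm in diameter, axis 45 mm above the bench. Position and yaw vary.
- bore_mouth (a point): Centre of the bore's mouth, in the plane of the block's flat front face (holder x = -75 mm, 45 mm above the bench); same axes as the holder. The edge is square, with no lead-in.
- bore_exit (a point): Centre of the bore's exit over the tray (holder x = +75 mm, 45 mm above the bench).
- tray_floor (a point): Centre of the catch tray's floor (holder x = +137.5 mm, 4 mm above the bench).
- t_knob (a joint): Turn of the T-knob, rad: it grows as the knob turns clockwise seen from above (loosening, left-hand thread), from 0 (tight) to a stop at 1.5. Starts between 0 and 0.25. Stiff, about 0.15 N m; stays where it is left and keeps its height. It draws a pin up out of the bore, in front of the cartridge; the bore is free from about 1.15 rad on.
- knob_grip (a point): Grip point of the T-knob, on its vertical axis, in the middle of the bar (97 mm above the bench, holder x = +20 mm). The black bar is 52 mm long, 13 mm wide, from 82 to 109 mm above the bench. This point's own x axis lies along the bar and turns with it.
- rod_mid (a point): Point on the axis of the loose ejector rod, at its centre of mass and half its length. The steel rod with a black head is 190 mm long in all, about 0.14 kg: shaft 17 mm in diameter and 165 mm long, its last 7 mm tapering to 9 mm at the tip; head 26 mm in diameter and 25 mm long. Own x axis along the rod, +x to the tip (95 mm on); the head's end lies 95 mm back. At first it lies level on its rest, axis 45 mm above the bench.
- rod_tip (a point): Centre of the rod's tip (rod x = +95 mm).
- rod_seat (a point): Centre of the front face of the rod's head (rod x = -70 mm); home means that this meets the block's front face; the tip then stands 15 mm out of the exit. Let go partway in, the rod stays in the bore but tilts in its play, so the head droops by up to 7 mm; it levels out as it goes in, so a tight grip that keeps it tilted jams, while a light grip (about 12 N) on the head, raised towards axis height on the way, or a push on the head's end goes home easily.
- rod_rest: Rod rest, fixed to the bench: grey base plate 130 x 56 x 8 mm with two upright V notches (each 9 mm long, 34 mm wide, up to 46 mm above the bench) at x = -50 and +50 mm, in which the rod lies along x; the space between is free for the fingers. Origin on the bench under its centre. Stands nearer to the robot than the bore and to its left.
- cartridge_mid (a point): Centre of the spent cartridge, a loose white cylinder 18 mm in diameter and 55 mm long, lying in the bore between mouth and pin at first; own x axis along its length.
- lab_timer: Bystander: flat white timer, 66 x 66 x 18 mm, loose; origin under its centre.
- tape_roll: Bystander: tape roll lying flat, 64 mm across, 18 mm high, loose; origin under its centre.
- marker: Bystander: marker pen lying down, 140 mm long, 18 mm high, loose; origin under its centre.
- petri_dish: Bystander: petri dish, 63 mm across, 15 mm high, loose; origin under its centre.
- tweezers: Bystander: steel tweezers lying flat, 122 mm long, loose; origin under its centre.
- rod: The same ejector rod as a whole body; origin and axes as point rod_mid.
- cartridge: The same cartridge as a whole body; origin and axes as point cartridge_mid.

How it is judged:
On the way, in this order (a step that is already met when the one before it is completed fails the run):
1. the T-knob is turned clockwise until loose (1.2 rad or more) (value of joint t_knob above 1.2 rad), for 0.2 s.
2. the rod's tip is partway in the bore (35 to 130 mm deep) and the fingers have let go of the rod (x of rod_tip in the frame of holder between -0.04 and 0.055 m and y of rod_tip in the frame of holder between -0.006 and 0.006 m and z of rod_tip in the frame of holder between 0.039 and 0.051 m and y of rod_seat in the frame of holder between -0.012 and 0.012 m and contact force between the fingers and rod below 0.1 N), for 0.2 s.
3. the rod is pushed home, its head against the block (within 3 mm) (x of rod_seat in the frame of holder above -0.078 m and y of rod_seat in the frame of holder between -0.005 and 0.005 m and y of rod_tip in the frame of holder between -0.006 and 0.006 m), for 0.2 s.
At the end, for the whole second after the job is handed in: The T-knob stands at 1.2 rad or more, the rod is through the bore with its head within 3 mm of the block's front face, the cartridge lies at rest in the catch tray (centre within the tray, under 35 mm high), and the rod is released and at rest (all of step 3 and value of joint t_knob above 1.2 rad and x of cartridge_mid in the frame of holder between 0.076 and 0.199 m and y of cartridge_mid in the frame of holder between -0.045 and 0.045 m and z of cartridge_mid in the frame of holder below 0.035 m and linear speed of each of cartridge, rod below 0.02 m/s); the robot touches nothing.
It fails at once if a bystander is moved by more than 30 mm (distance of any of lab_timer, tape_roll, marker, petri_dish, tweezers from where it was at the start of the episode above 0.03 m).
It also fails if it takes over 64 s, if anything falls off the work surface, if the arm or the gripper's body presses on something with over 40 N, if the wrist force passes 120 N, or if a joint passes its speed limit or range.

ROBOT

A 7-joint arm with a two-finger parallel gripper is mounted at the origin on a cart in front of the work surface, level with it; the furniture and walls round the work are solid. World frame = base frame: x ahead of the robot, y to its left, z up, the work surface at z = 0. Lengths are in m, angles in rad, forces in N, time in s.
With the tool pointing down it reaches from about 0.425 to 0.875 m from the base axis. Payload 4.7 kg.
Tool frame: the origin (TCP) lies at the very end of the fingers, on their centre line; the grasp point (between the pads) lies arm.tcp_to_grasp behind it (arm.tcp_to_grasp is the distance from the TCP to the grasp point, in m); z points along the fingers, y is the direction in which the jaws open and shut (so a half turn about z gives the same grasp; the last joint's range is limited). The gripper opens to 87 mm and grips with 3 to 60 N. Pads are 19 mm wide; open, the fingers measure 117 mm over their backs; the gripper's body (75 mm by 190 mm) begins 51 mm behind the grasp point.
Start: joints at [1.203, 0.321, -0.07, 1.45, 0.023, 1.371, -0.057], TCP at [0.242, -0.603, 0.202] pointing down, gripper open.
Joint ranges: [-2.86, 2.86], [-0.3, 2.09], [-1.38, 1.24], [0.06, 2.45], [-1.56, 4.7], [0.09, 2.05], [-2.69, 2.69]. Speed limits (rad/s): [2.57, 2.57, 3.14, 3.14, 3.14, 3.14, 3.14].

INTERFACE

Orientations are given as a 3x3 rotation matrix whose columns are the frame's x, y, z axes.
In Python, from workcell import telemetry, eyes, arm, cut_out, pinpoint gives the robot as it stands.
- The arm moves only by the tool drive_tool, never from a script. Its argument "moves" is a list of rows, each an object with "jaw": the opening in per cent of the stroke, from 0 (shut) to 100 (fully open); "xyz": the shift along the tool's x, y, z in mm, a list of three; "rotation": the turn, a rotation vector about the tool's x, y, z in rad, a list of three. In form: [{"jaw": jaw, "xyz": [dx, dy, dz], "rotation": [wx, wy, wz]}, ...]. A call has 1 to 12 rows; each row is the pose to reach, as a shift and turn from the pose commanded when the call began, along the tool's axes at that moment; what a row does not reach only later rows make up. A row lasts 1/8 s, in which the tool goes at most 62.5 mm and 10.7 degrees, less where a joint would pass 70% of its speed; a pose out of reach is approached as far as the arm can. A call with a gripper value outside its range is refused whole. The fingers move at their own pace and stop on an object; "grip_force" is the grip in N (left out, the last holds). Time passes only in rows, so rows that repeat a pose let the fingers close. It gives the time, the measured TCP pose, the force and the opening at its end, in the units of the state.
- telemetry.state(): the state, without advancing time (a new reading comes with each control period).
- eyes.capture(name): name is "scene" or "top" or "wrist"; returns a dict with "image" (480x640x3 uint8, red, green, blue), "fov_y" (degrees; the focal length in pixels is half the picture's height over the tangent of half this angle, whatever the lens; pixels are square), "cx", "cy" (the principal point, pixels), "distortion" ([k1, k2, p1, p2, k3] as OpenCV has them; the pictures are not rectified), "camera_from_world" (4x4, takes a point from world to camera coordinates). Camera axes: x right, y down, z forward; pixel columns grow to the right and rows downward; lengths in m; the calibration is good to about 2 mm. A picture is of the moment at which its call begins. There is no depth.
- arm.finish_job(): hands the job in, once; it reports no verdict.
Trained networks look in the newest picture that a camera, given by its name, has taken for a name from the list of things; names that differ only in an ending like _2 or _b are one class to them, and where a whole thing is asked for, a point or a joint stands for the part that bears it (a point fixed in the world has none). Each returns a list of dicts, best first, with "conf" (0 to 1); they miss things now and then, are a little off and sometimes report something else, mostly with a low value. They report only what shows in the picture. A call takes as long as a camera call.
- cut_out(thing, camera): "mask" (480x640 bool, what is visible of it) and "position" ([column, row] in pixels, amid what is visible of it).
- pinpoint(thing, camera): "position" ([column, row] in pixels: a listed point, or the origin of a listed thing).
The state is a dict: "clock": time; "joints": joint angles; "joint_velocities": joint speeds; "effort": joint torques, N m; "ee_pos": TCP position; "eef_rot": TCP orientation; "contact_force": force on the tool from outside, world axes, zero at the start; "wrist_torque": the same for the moment, N m; "finger_gap": opening from 0.0 (shut) to 1.0 (fully open).
Only numpy, scipy, OpenCV 4.12 (cv2) and the standard library are available. Lean on these libraries where they do the work, as an engineer would, in place of code of your own. Each camera call takes 0.05 s, during which the arm holds its last target. There are 200 camera calls.

## Working session

There is one attempt and no reset: what is moved stays moved. The work goes in short steps, Python scripts to look and compute and a tool call to move; the robot and the scene stay as the last step left them, time stands still between calls to the robot, and variables do not carry over. Pictures are saved under pics/ and viewed, about 8 in all and at most 12, crops included, and the job is handed in when it is done.

Besides the shell and the picture viewer there is one more tool, called in YAML: its name, and indented under it one key for each argument. drive_tool: Moves the arm, as the interface text tells. Its arguments: {"type":"object","properties":{"moves":{"type":"array"},"grip_force":{"type":"number"}},"required":["moves"]}

```bash
ls; mkdir -p pics; cat > h.py <<'E'
import numpy as np, cv2
from workcell import telemetry, eyes, arm, cut_out, pinpoint
def K(c):
    f=240/np.tan(np.radians(c['fov_y'])/2)
    return np.array([[f,0,c['cx']],[0,f,c['cy']],[0,0,1.]]),np.array(c['distortion'],float)
def ray(c,uv):
    k,d=K(c); n=cv2.undistortPoints(np.array([[uv]],float),k,d)[0,0]
    T=np.array(c['camera_from_world']); R,t=T[:3,:3],T[:3,3]
    return -R.T@t, R.T@np.array([n[0],n[1],1.])
def atz(c,uv,z):
    o,v=ray(c,uv); return o+v*(z-o[2])/v[2]
def proj(c,p):
    k,d=K(c);T=np.array(c['camera_from_world'])
    return cv2.projectPoints(np.array([p],float),cv2.Rodrigues(T[:3,:3])[0],T[:3,3],k,d)[0][0,0]
def tri(obs):
    A=np.zeros((3,3));b=np.zeros(3)
    for c,uv in obs:
        o,v=ray(c,uv);v=v/np.linalg.norm(v);P=np.eye(3)-np.outer(v,v);A+=P;b+=P@o
    return np.linalg.solve(A,b)
E
python3 - <<'E'
from h import *
np.set_printoptions(precision=4,suppress=True)
cs={n:eyes.capture(n) for n in('top','scene')}
for n,c in cs.items(): cv2.imwrite(f'pics/{n}0.png',c['image'][...,::-1])
s=telemetry.state();print(s['clock'],s['ee_pos'],s['eef_rot'],arm.tcp_to_grasp)
Z=dict(holder=0,bore_mouth=.045,bore_exit=.045,tray_floor=.004,knob_grip=.097,rod_mid=.045,rod_tip=.045,rod_seat=.045,rod_rest=0,lab_timer=0,tape_roll=0,marker=0,petri_dish=0,tweezers=0)
for t,z in Z.items():
    o=[]
    for n,c in cs.items():
        r=pinpoint(t,n)
        if r: o.append((c,r[0]['position'])); print(t,n,np.round(r[0]['position'],1),round(r[0]['conf'],2),atz(c,r[0]['position'],z)[:2])
    if len(o)==2: print('   tri',tri(o))
E
```

```text
pics
0.1 [ 0.2419 -0.6027  0.2012] [[ 0.928   0.3726 -0.0008]
 [ 0.3726 -0.928   0.0016]
 [-0.0001 -0.0018 -1.    ]] 0.0187
holder top [344.9 205.2] 0.76 [ 0.592  -0.0542]
holder scene [313.6 245.1] 0.56 [ 0.5807 -0.0525]
   tri [ 0.5862 -0.0528  0.0023]
bore_mouth top [310.8 207.6] 0.91 [0.5818 0.0149]
bore_mouth scene [312.3 264.6] 0.93 [0.5864 0.0266]
   tri [0.5854 0.0144 0.0246]
bore_exit top [388.4 197.2] 0.76 [ 0.6015 -0.1355]
bore_exit scene [304.9 206.6] 0.97 [ 0.5949 -0.1298]
   tri [ 0.5986 -0.1356  0.0393]
tray_floor top [413.7 200.6] 0.69 [ 0.6004 -0.1931]
tray_floor scene [299.7 199.1] 0.92 [ 0.607  -0.1871]
   tri [ 0.6046 -0.1959 -0.0075]
knob_grip top [360.2 195.3] 0.95 [ 0.5977 -0.0754]
knob_grip scene [307.6 213.4] 0.81 [ 0.5893 -0.069 ]
   tri [ 0.5939 -0.075   0.0913]
rod_mid top [233.9 302.1] 0.95 [0.4016 0.1623]
rod_mid scene [410.1 318.1] 0.7 [0.4031 0.1632]
   tri [0.4021 0.1624 0.0428]
rod_tip top [312.5 209.6] 0.59 [0.5779 0.0117]
rod_tip scene [402.  278.2] 0.74 [0.4045 0.0735]
   tri [0.4932 0.0609 0.1186]
rod_seat top [196.3 298.9] 0.73 [0.4077 0.2344]
rod_seat scene [368.2 202.3] 0.7 [ 0.4491 -0.1309]
   tri [0.4646 0.1602 0.4013]
rod_rest scene [404.6 324.7] 0.85 [0.4067 0.1569]
lab_timer top [182.5 157.4] 0.97 [0.6919 0.2746]
lab_timer scene [264.4 397.2] 0.66 [0.6922 0.2833]
   tri [ 0.6949  0.2784 -0.017 ]
tape_roll top [399.9 280.8] 0.85 [ 0.4397 -0.1626]
tape_roll scene [369.4 199.9] 0.88 [ 0.4377 -0.1745]
   tri [ 0.4403 -0.1596  0.018 ]
marker top [169.4 225.1] 0.75 [0.5537 0.2988]
marker scene [340.3 403.9] 0.79 [0.5513 0.3056]
   tri [ 0.5528  0.3021 -0.0117]
petri_dish top [235.  301.6] 0.74 [0.4007 0.1657]
petri_dish scene [360.  165.4] 0.61 [ 0.4473 -0.2909]
   tri [0.466  0.1092 0.4173]
tweezers top [340.8 285. ] 0.57 [ 0.4325 -0.0443]
tweezers scene [381.7 242.9] 0.46 [ 0.4255 -0.0465]
   tri [ 0.4296 -0.043   0.0065]
```

View pics/top0.png

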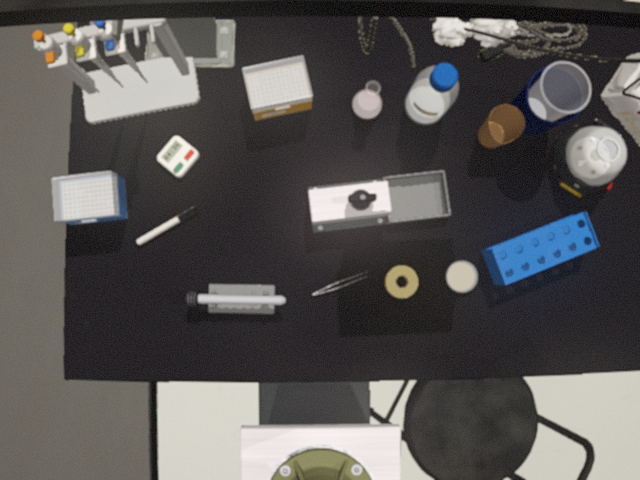

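View pics/scene0.png

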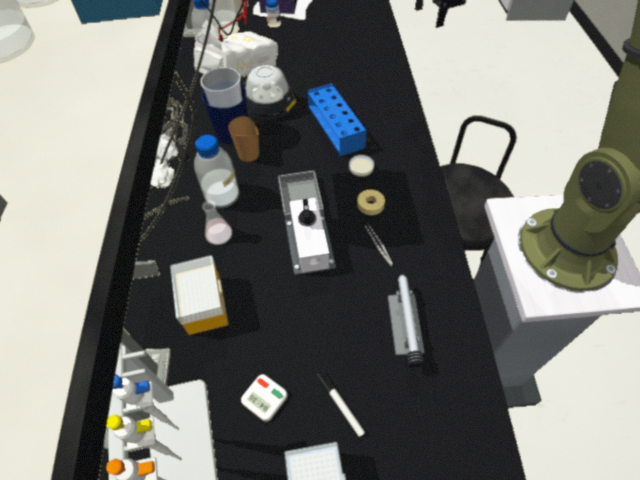

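The pictures show the block at top (310–390, 185–225), with the mouth on the left and the tray on the right to column 450. The knob is at (360,200), and the rod lies on its rest from head (192,298) to tip (286,300). Next I move over the knob for a wrist view.

drive_tool:
  moves:
    - {"jaw": 100, "xyz": [0, 0, -60], "rotation": [0, 0, 0]}
    - {"jaw": 100, "xyz": [522, -362, -80], "rotation": [0, 0, 0]}
    - {"jaw": 100, "xyz": [522, -362, -80], "rotation": [0, 0, 0]}
    - {"jaw": 100, "xyz": [522, -362, -80], "rotation": [0, 0, 0]}
    - {"jaw": 100, "xyz": [522, -362, -80], "rotation": [0, 0, 0]}
    - {"jaw": 100, "xyz": [522, -362, -80], "rotation": [0, 0, 0]}
    - {"jaw": 100, "xyz": [522, -362, -80], "rotation": [0, 0, 0]}
    - {"jaw": 100, "xyz": [522, -362, -80], "rotation": [0, 0, 0]}
    - {"jaw": 100, "xyz": [522, -362, -80], "rotation": [0, 0, 0]}
    - {"jaw": 100, "xyz": [522, -362, -80], "rotation": [0, 0, 0]}
    - {"jaw": 100, "xyz": [522, -362, -80], "rotation": [0, 0, 0]}
    - {"jaw": 100, "xyz": [522, -362, -80], "rotation": [0, 0, 0]}

```text
clock: 3.0
ee_pos: [0.5932, -0.0664, 0.2823]
eef_rot: [[0.925, 0.381, 0.001], [0.381, -0.925, 0.003], [0.002, -0.003, -1.0]]
contact_force: [-0.3, 0.0, -0.3]
finger_gap: 0.995
```

```bash
python3 - <<'E'
from h import *
np.set_printoptions(precision=4,suppress=True)
c=eyes.capture('wrist');cv2.imwrite('pics/w1.png',c['image'][...,::-1])
s=telemetry.state();print(s['clock'],s['ee_pos'],s['eef_rot'],s['joints'],c['fov_y'],np.array(c['camera_from_world']))
for t,z in dict(holder=0,bore_mouth=.045,bore_exit=.045,knob_grip=.097).items():
    r=pinpoint(t,'wrist')
    if r: print(t,np.round(r[0]['position'],1),round(r[0]['conf'],2),atz(c,r[0]['position'],z)[:2])
E
```

```text
3.05 [ 0.593  -0.0681  0.282 ] [[ 0.9255  0.3788  0.0006]
 [ 0.3788 -0.9255  0.0021]
 [ 0.0013 -0.0017 -1.    ]] [ 0.5227  0.2203 -0.5387  1.447   0.1105  1.5045 -1.195 ] 66.6577832473683 [[ 0.3798 -0.9251 -0.0025 -0.2877]
 [-0.8946 -0.368   0.2537  0.4555]
 [-0.2356 -0.0941 -0.9673  0.6002]
 [ 0.      0.      0.      1.    ]]
holder [77.3 15. ] 0.59 [0.6912 0.2834]
bore_mouth [247.8 188. ] 0.62 [0.5812 0.0149]
bore_exit [373.8 221.4] 0.59 [ 0.6005 -0.1354]
knob_grip [331.4 216.7] 0.7 [ 0.5956 -0.0815]
```

View pics/w1.png

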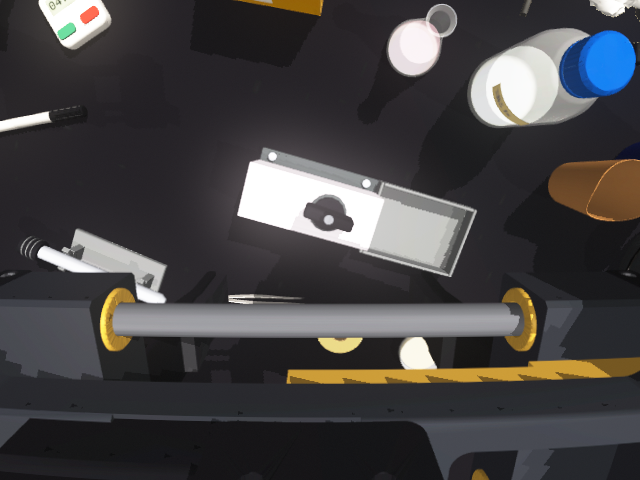

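```bash
python3 - <<'E'
from h import *
np.set_printoptions(precision=4,suppress=True)
cs={n:eyes.capture(n) for n in('top','wrist')}
c=cs['wrist'];im=c['image']
out=[]
for n,box in(('wrist',(225,140,400,260)),('top',(295,160,460,240))):
    c=cs[n];g=cv2.cvtColor(c['image'],cv2.COLOR_RGB2GRAY)
    x0,y0,x1,y1=box;m=np.zeros_like(g);m[y0:y1,x0:x1]=(g[y0:y1,x0:x1]>225)*255
    k,l,st,_=cv2.connectedComponentsWithStats(m);i=1+st[1:,4].argmax();m=(l==i).astype(np.uint8)
    cn=cv2.findContours(m,cv2.RETR_EXTERNAL,cv2.CHAIN_APPROX_NONE)[0][0][:,0].astype(float)
    w=np.array([atz(c,p,.07)[:2] for p in cn]);r=cv2.minAreaRect(w.astype(np.float32));print(n,r, cv2.boxPoints(r))
    crop=c['image'][y0:y1,x0:x1];f=500/crop.shape[1]; out.append(cv2.resize(crop,None,fx=f,fy=f,interpolation=cv2.INTER_CUBIC))
cv2.imwrite('pics/crop1.png',np.vstack(out)[:600,:,::-1])
c=cs['wrist']
for d in ((304,208),(353,225)): print('bar end?',atz(c,d,.109))
g=cv2.cvtColor(im,cv2.COLOR_RGB2GRAY)[200:236,295:362];print(np.array2string(g[::2,::3],max_line_width=200))
E
```

```text
wrist ((0.5937342047691345, -0.058823660016059875), (0.06457695364952087, 0.1506742238998413), 6.48170280456543) [[ 0.5531  0.0124]
 [ 0.5702 -0.1373]
 [ 0.6343 -0.13  ]
 [ 0.6173  0.0197]]
top ((0.5843614339828491, 0.001807916909456253), (0.05836727097630501, 0.026564346626400948), 7.7145843505859375) [[ 0.5537  0.0111]
 [ 0.5572 -0.0153]
 [ 0.6151 -0.0074]
 [ 0.6115  0.0189]]
bar end? [ 0.5933 -0.0615  0.109 ]
bar end? [ 0.5952 -0.1131  0.109 ]
[[255 102  94  90  89  90  91  96  97  95  95  95  95  97 214 255 255 255 255 255 255 255 255]
 [255  97 100  97  92  88  88  87  89  95  95  95  93  94 168 255 255 255 255 255 255 255 255]
 [236  98 101 100  97  95  90  87  85  86  89  93  92  93 167 255 255 255 255 255 255 255 255]
 [188  99  99 100  99  98  96  85  84  85  85  85  89  93 148 255 255 255 255 255 255 255 255]
 [149  99  99  98  98  97  98  88  88  83  86  83  84  84 124 255 255 255 255 255 255 255 255]
 [167  96  98  97  97  96  91 101 224 213  84  83  82  82  82 169 255 255 255 255 255 255 255]
 [244 209  90  94  96  95  87 182 226 222 161  84  83  80  79  81  95 255 255 2
[... 361 characters left out ...]
1  81  79 255 255 255 255 255 255]
 [244 244 244 243 239 131  82  82  81  80  79  79  79  79  80  80  77 255 255 255 255 255 255]
 [242 242 243 244 244 242 173 100  82  89 107 204 233 146  77  78 147 255 255 255 255 255 255]
 [244 243 243 242 242 244 244 231 231 226 238 242 242 243 255 227 255 255 255 255 255 255 255]
 [164 234 244 244 243 242 242 243 244 243 243 243 242 253 255 255 255 255 255 255 255 255 255]
 [ 75  76 129 191 244 244 244 242 242 242 243 244 244 255 255 255 255 255 255 255 255 255 255]
 [ 74  74  73  74  84 164 225 244 244 243 242 242 251 255 255 255 255 255 255 255 255 255 255]
 [ 72  73  72  72  72  71  71 125 184 240 244 243 242 241 253 255 255 255 255 255 255 255 255]]
```

View pics/crop1.png

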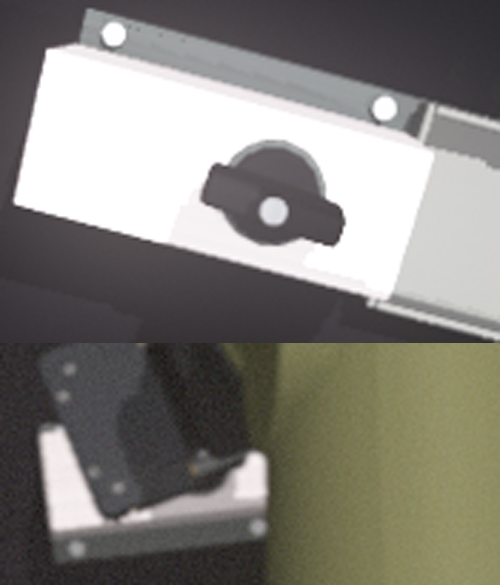

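```bash
python3 - <<'E'
from h import *
np.set_printoptions(precision=4,suppress=True)
c=eyes.capture('wrist');s=telemetry.state();print(s['clock'],s['ee_pos'],s['eef_rot'],s['contact_force'])
for t,z in dict(bore_mouth=.045,bore_exit=.045,knob_grip=.097).items():
    r=pinpoint(t,'wrist')
    if r: print(t,np.round(r[0]['position'],1),round(r[0]['conf'],2),atz(c,r[0]['position'],z)[:2])
g=cv2.cvtColor(c['image'],cv2.COLOR_RGB2GRAY)
for n,p in dict(l=(297.8,205.5),r=(344,219.8),dot=(320.6,213.9)).items(): print(n,atz(c,p,.109))
E
```

```text
3.4 [ 0.5912 -0.0748  0.2822] [[ 0.9291  0.3698 -0.    ]
 [ 0.3698 -0.9291 -0.0009]
 [-0.0004  0.0008 -1.    ]] [0.2234 0.1188 0.0902]
bore_mouth [241.2 181.6] 0.61 [0.5841 0.0148]
bore_exit [366.4 213.7] 0.82 [ 0.6025 -0.1334]
knob_grip [322.4 209.9] 0.72 [ 0.5963 -0.0798]
l [ 0.5934 -0.0547  0.109 ]
r [ 0.5969 -0.1025  0.109 ]
dot [ 0.5939 -0.0787  0.109 ]
```

drive_tool:
  moves:
    - {"jaw": 60, "xyz": [2, 5, 20], "rotation": [0, 0, -0.18]}
    - {"jaw": 60, "xyz": [2, 5, 40], "rotation": [0, 0, -0.36]}
    - {"jaw": 60, "xyz": [2, 5, 60], "rotation": [0, 0, -0.54]}
    - {"jaw": 60, "xyz": [2, 5, 80], "rotation": [0, 0, -0.72]}
    - {"jaw": 60, "xyz": [2, 5, 100], "rotation": [0, 0, -0.9]}
    - {"jaw": 60, "xyz": [2, 5, 120], "rotation": [0, 0, -1.08]}
    - {"jaw": 60, "xyz": [2, 5, 140], "rotation": [0, 0, -1.265]}
    - {"jaw": 60, "xyz": [2, 5, 157], "rotation": [0, 0, -1.265]}
    - {"jaw": 60, "xyz": [2, 5, 157], "rotation": [0, 0, -1.265]}
    - {"jaw": 60, "xyz": [2, 5, 157], "rotation": [0, 0, -1.265]}
    - {"jaw": 60, "xyz": [2, 5, 157], "rotation": [0, 0, -1.265]}

```text
clock: 4.92
ee_pos: [0.5961, -0.0767, 0.1262]
eef_rot: [[-0.075, 0.997, 0.002], [0.997, 0.075, -0.001], [-0.001, 0.002, -1.0]]
contact_force: [0.3, -0.2, -0.1]
finger_gap: 0.602
```

```bash
python3 - <<'E'
from h import *
np.set_printoptions(precision=4,suppress=True)
s=telemetry.state();print(s['clock'],s['ee_pos'],s['eef_rot'],s['joints'],s['finger_gap'])
c=eyes.capture('wrist');cv2.imwrite('pics/w2.png',c['image'][...,::-1])
for t,z in dict(knob_grip=.097).items():
    r=pinpoint(t,'wrist')
    if r: print(t,np.round(r[0]['position'],1),round(r[0]['conf'],2),atz(c,r[0]['position'],z)[:2])
E
```

```text
4.925 [ 0.5961 -0.0767  0.1262] [[-0.0752  0.9972  0.0017]
 [ 0.9972  0.0752 -0.0005]
 [-0.0007  0.0017 -1.    ]] [ 0.6388  0.335  -0.671   1.658   0.2197  1.2235 -0.0048] 0.6023710631628081
knob_grip [311.9 260.9] 0.75 [ 0.5931 -0.0785]
```

View pics/w2.png

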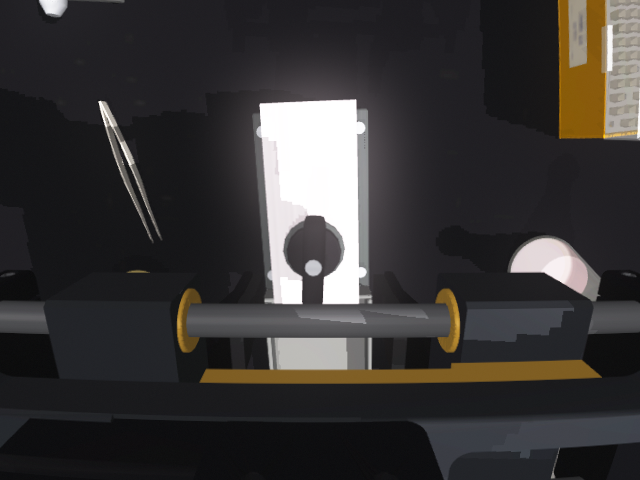

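drive_tool:
  grip_force: 50
  moves:
    - {"jaw": 60, "xyz": [0, -1, 20], "rotation": [0, 0, 0]}
    - {"jaw": 60, "xyz": [0, -1, 40], "rotation": [0, 0, 0]}
    - {"jaw": 60, "xyz": [0, -1, 40], "rotation": [0, 0, 0]}
    - {"jaw": 0, "xyz": [0, -1, 40], "rotation": [0, 0, 0]}
    - {"jaw": 0, "xyz": [0, -1, 40], "rotation": [0, 0, 0]}
    - {"jaw": 0, "xyz": [0, -1, 40], "rotation": [0, 0, 0]}
    - {"jaw": 0, "xyz": [0, -1, 40], "rotation": [0, 0, 0]}

```text
clock: 5.9
ee_pos: [0.5946, -0.0768, 0.0855]
eef_rot: [[-0.076, 0.997, 0.001], [0.997, 0.076, -0.0], [-0.0, 0.001, -1.0]]
contact_force: [0.5, 0.7, -0.4]
finger_gap: 0.23
```

drive_tool:
  moves:
    - {"jaw": 0, "xyz": [-2, 0, 0], "rotation": [0, 0, 0]}
    - {"jaw": 0, "xyz": [-2, 0, 0], "rotation": [0, 0, 0]}
    - {"jaw": 0, "xyz": [-2, 0, 0], "rotation": [0, 0, 0]}

```text
clock: 6.28
ee_pos: [0.5935, -0.0776, 0.0852]
eef_rot: [[-0.076, 0.997, -0.002], [0.997, 0.076, 0.001], [0.001, -0.002, -1.0]]
contact_force: [-4.6, 2.0, 4.6]
finger_gap: 0.131
```

drive_tool:
  moves:
    - {"jaw": 0, "xyz": [0, 0, 0], "rotation": [0, 0, 0.15]}
    - {"jaw": 0, "xyz": [0, 0, 0], "rotation": [0, 0, 0.3]}
    - {"jaw": 0, "xyz": [0, 0, 0], "rotation": [0, 0, 0.45]}
    - {"jaw": 0, "xyz": [0, 0, 0], "rotation": [0, 0, 0.6]}
    - {"jaw": 0, "xyz": [0, 0, 0], "rotation": [0, 0, 0.75]}
    - {"jaw": 0, "xyz": [0, 0, 0], "rotation": [0, 0, 0.9]}
    - {"jaw": 0, "xyz": [0, 0, 0], "rotation": [0, 0, 1.05]}
    - {"jaw": 0, "xyz": [0, 0, 0], "rotation": [0, 0, 1.2]}
    - {"jaw": 0, "xyz": [0, 0, 0], "rotation": [0, 0, 1.35]}
    - {"jaw": 0, "xyz": [0, 0, 0], "rotation": [0, 0, 1.45]}
    - {"jaw": 0, "xyz": [0, 0, 0], "rotation": [0, 0, 1.45]}
    - {"jaw": 0, "xyz": [0, 0, 0], "rotation": [0, 0, 1.45]}

```text
clock: 7.78
ee_pos: [0.593, -0.0772, 0.0852]
eef_rot: [[0.98, 0.197, -0.003], [0.197, -0.98, 0.001], [-0.003, -0.002, -1.0]]
contact_force: [-5.7, 2.9, 4.6]
finger_gap: 0.131
```

```bash
python3 - <<'E'
from h import *
np.set_printoptions(precision=4,suppress=True)
s=telemetry.state();print(s['clock'],s['ee_pos'],s['eef_rot'],s['joints'],s['finger_gap'],s['contact_force'],s['wrist_torque'])
E
```

```text
7.775 [ 0.593  -0.0772  0.0852] [[ 0.9804  0.1969 -0.0034]
 [ 0.1969 -0.9804  0.0013]
 [-0.0031 -0.0019 -1.    ]] [ 0.447   0.3293 -0.4312  1.7094  0.1481  1.1388 -1.3991] 0.13079277223074318 [-5.7427  2.8756  4.644 ] [0.7538 1.3125 0.0665]
```

drive_tool:
  moves:
    - {"jaw": 60, "xyz": [0, 0, 0], "rotation": [0, 0, 0]}
    - {"jaw": 60, "xyz": [0, 0, 0], "rotation": [0, 0, 0]}
    - {"jaw": 60, "xyz": [0, 0, 0], "rotation": [0, 0, 0]}
    - {"jaw": 60, "xyz": [0, 0, -50], "rotation": [0, 0, 0]}
    - {"jaw": 60, "xyz": [0, 0, -110], "rotation": [0, 0, -0.18]}
    - {"jaw": 60, "xyz": [-30, -40, -165], "rotation": [0, 0, -0.36]}
    - {"jaw": 60, "xyz": [-50, -80, -165], "rotation": [0, 0, -0.54]}
    - {"jaw": 60, "xyz": [-80, -120, -165], "rotation": [0, 0, -0.72]}
    - {"jaw": 60, "xyz": [-113, -162, -165], "rotation": [0, 0, -0.9]}
    - {"jaw": 60, "xyz": [-113, -162, -165], "rotation": [0, 0, -1.08]}
    - {"jaw": 60, "xyz": [-113, -162, -165], "rotation": [0, 0, -1.26]}
    - {"jaw": 60, "xyz": [-113, -162, -165], "rotation": [0, 0, -1.29]}

```text
clock: 9.28
ee_pos: [0.4522, 0.0579, 0.2503]
eef_rot: [[0.084, 0.996, 0.001], [0.996, -0.084, -0.001], [-0.0, 0.001, -1.0]]
contact_force: [0.6, -0.2, -0.7]
finger_gap: 0.602
```

```bash
python3 - <<'E'
from h import *
np.set_printoptions(precision=4,suppress=True)
cs={}
for i in range(3): cs={n:eyes.capture(n) for n in('top','wrist')}
s=telemetry.state();print(s['clock'],s['ee_pos'],s['eef_rot'][0],s['finger_gap'])
cv2.imwrite('pics/w3.png',cs['wrist']['image'][...,::-1])
for n,c in cs.items():
    for t in('rod_mid','rod_tip','rod_seat','knob_grip','bore_mouth','bore_exit'):
        r=pinpoint(t,n)
        if r: print(n,t,np.round(r[0]['position'],1),round(r[0]['conf'],2),atz(c,r[0]['position'],.097 if t[0]=='k' else .045)[:2])
    r=cut_out('rod',n)
    if r:
        m=r[0]['mask'].astype(np.uint8);cn=max(cv2.findContours(m,0,1)[0],key=cv2.contourArea)[:,0].astype(float)
        w=np.array([atz(c,p,.045)[:2] for p in cn]);print(n,r[0]['conf'],cv2.minAreaRect(w.astype(np.float32)))
E
```

```text
9.575 [0.4521 0.058  0.25  ] [ 0.0853  0.9964 -0.0002] 0.6029409948979257
top rod_mid [340.9 283.9] 0.58 [ 0.4351 -0.0416]
top rod_tip [398.  279.6] 0.63 [ 0.4423 -0.1513]
top rod_seat [201.5 298.8] 0.53 [0.4079 0.2244]
top knob_grip [361.  195.4] 0.9 [ 0.5975 -0.0769]
top bore_mouth [309.8 208.3] 0.78 [0.5804 0.0168]
top bore_exit [386.  199.3] 0.77 [ 0.5974 -0.1308]
top 0.84 ((0.40948429703712463, 0.22731170058250427), (0.026648299768567085, 0.05774395167827606), 0.06333845853805542)
wrist rod_mid [264.3 113.5] 0.97 [0.4071 0.1595]
wrist rod_tip [271.5 205.2] 0.83 [0.4035 0.0653]
wrist rod_seat [257.6  38.1] 0.93 [0.4088 0.2308]
wrist bore_mouth [437.3 231.7] 0.65 [0.5812 0.0205]
wrist 0.58 ((0.40563398599624634, 0.16163578629493713), (0.1925984025001526, 0.026780948042869568), 87.3918228149414)
```

View pics/w3.png

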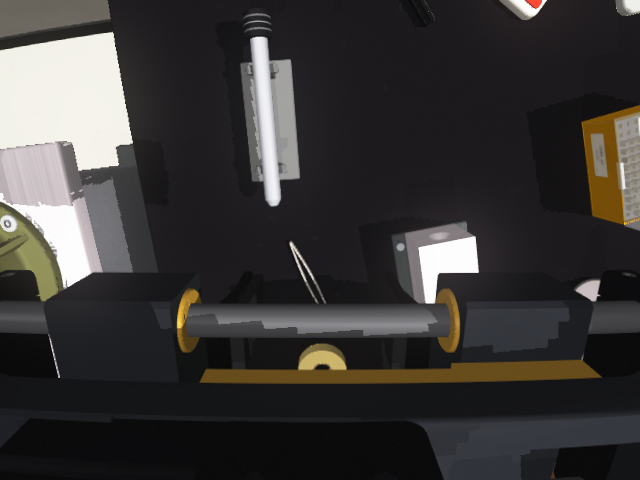

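drive_tool:
  grip_force: 25
  moves:
    - {"jaw": 60, "xyz": [60, -28, 60], "rotation": [0, 0, -0.042]}
    - {"jaw": 60, "xyz": [121, -57, 120], "rotation": [0, 0, -0.042]}
    - {"jaw": 50, "xyz": [121, -57, 150], "rotation": [0, 0, -0.042]}
    - {"jaw": 50, "xyz": [121, -57, 150], "rotation": [0, 0, -0.042]}
    - {"jaw": 50, "xyz": [121, -57, 185], "rotation": [0, 0, -0.042]}
    - {"jaw": 50, "xyz": [121, -57, 224], "rotation": [0, 0, -0.042]}
    - {"jaw": 50, "xyz": [121, -57, 224], "rotation": [0, 0, -0.042]}
    - {"jaw": 50, "xyz": [121, -57, 224], "rotation": [0, 0, -0.042]}

```text
clock: 11.28
ee_pos: [0.4071, 0.1834, 0.0277]
eef_rot: [[0.043, 0.999, 0.002], [0.999, -0.043, 0.001], [0.001, 0.002, -1.0]]
contact_force: [0.3, 0.1, 0.7]
finger_gap: 0.501
```

drive_tool:
  moves:
    - {"jaw": 0, "xyz": [0, 0, 0], "rotation": [0, 0, 0]}
    - {"jaw": 0, "xyz": [0, 0, 0], "rotation": [0, 0, 0]}
    - {"jaw": 0, "xyz": [0, 0, 0], "rotation": [0, 0, 0]}
    - {"jaw": 0, "xyz": [0, 0, 0], "rotation": [0, 0, 0]}
    - {"jaw": 0, "xyz": [0, 0, 0], "rotation": [0, 0, 0]}
    - {"jaw": 0, "xyz": [0, 0, 0], "rotation": [0, 0, 0]}

```text
clock: 12.02
ee_pos: [0.4071, 0.1834, 0.0268]
eef_rot: [[0.042, 0.999, 0.003], [0.999, -0.042, 0.0], [0.001, 0.003, -1.0]]
contact_force: [6.2, -1.6, 2.1]
finger_gap: 0.168
```

```bash
python3 - <<'E'
from h import *
np.set_printoptions(precision=4,suppress=True)
s=telemetry.state();print(s['clock'],s['ee_pos'],s['eef_rot'],s['finger_gap'],s['contact_force'])
E
```

```text
12.025 [0.4071 0.1834 0.0268] [[ 0.0422  0.9991  0.0031]
 [ 0.9991 -0.0422  0.0004]
 [ 0.0006  0.0031 -1.    ]] 0.16754701013891554 [ 6.2122 -1.5731  2.0664]
```

drive_tool:
  moves:
    - {"jaw": 0, "xyz": [0, 0, -20], "rotation": [0, 0, 0]}
    - {"jaw": 0, "xyz": [0, 0, -40], "rotation": [0, 0, 0]}
    - {"jaw": 0, "xyz": [0, 0, -40], "rotation": [0, 0, 0]}
    - {"jaw": 0, "xyz": [0, 0, -40], "rotation": [0, 0, 0]}

```text
clock: 12.52
ee_pos: [0.404, 0.183, 0.0649]
eef_rot: [[0.042, 0.999, -0.003], [0.999, -0.042, -0.001], [-0.001, -0.003, -1.0]]
contact_force: [-0.1, 0.0, -1.8]
finger_gap: 0.17
```

```bash
python3 - <<'E'
from h import *
np.set_printoptions(precision=4,suppress=True)
cs={n:eyes.capture(n) for n in('top','scene')}
for n,box in(('top',(300,170,400,235)),('scene',(280,170,340,280))):
    c=cs[n]
    for src in('0','now'):
        I=cv2.imread(f'pics/{n}0.png') if src=='0' else c['image'][...,::-1]
        g=cv2.cvtColor(np.ascontiguousarray(I),cv2.COLOR_BGR2GRAY)
        x0,y0,x1,y1=box
        for th in(190,225):
            m=np.zeros_like(g);m[y0:y1,x0:x1]=(g[y0:y1,x0:x1]>th)*255
            m=cv2.morphologyEx(m,cv2.MORPH_OPEN,np.ones((3,3),np.uint8))
            k,l,st,_=cv2.connectedComponentsWithStats(m);i=1+st[1:,4].argmax();m=(l==i).astype(np.uint8)
            cn=cv2.findContours(m,0,1)[0][0][:,0].astype(float)
            w=np.array([atz(c,p,.07)[:2] for p in cn]);r=cv2.minAreaRect(w.astype(np.float32));print(n,src,th,r)
    cv2.imwrite(f'pics/{n}1.png',c['image'][...,::-1])
s=telemetry.state();print(s['clock'],s['ee_pos'],s['eef_rot'],s['finger_gap'],s['contact_force'],s['wrist_torque'])
for n,c in cs.items():
    for t in('rod_mid','rod_tip','rod_seat'):
        r=pinpoint(t,n)
        if r: print(n,t,np.round(r[0]['position'],1),round(r[0]['conf'],2),atz(c,r[0]['position'],.085)[:2])
a=np.vstack([cv2.resize(cs['top']['image'][170:330,170:400],(690,480)[:2])]);cv2.imwrite('pics/crop2.png',a[...,::-1])
E
```

```text
top 0 190 ((0.5921663045883179, -0.05843789875507355), (0.0625758096575737, 0.15135210752487183), 6.5990214347839355)
top 0 225 ((0.5913659930229187, -0.058380208909511566), (0.058183666318655014, 0.1472538560628891), 6.705611228942871)
top now 190 ((0.5875062942504883, -0.02700122818350792), (0.06266328692436218, 0.08875447511672974), 4.907443046569824)
top now 225 ((0.5877851247787476, -0.02746034786105156), (0.058297768235206604, 0.08513349294662476), 6.467353820800781)
scene 0 190 ((0.5906694531440735, -0.05674297362565994), (0.06173878163099289, 0.15280966460704803), 6.525421142578125)
scene 0 225 ((0.5904020667076111, -0.056570105254650116), (0.05994442105293274, 0.15058881044387817), 6.496808052062988)
scene now 190 ((0.588263988494873, -0.03621245175600052), (0.0617414265871048, 0.11155792325735092), 6.311908721923828)
scene now 225 ((0.5874948501586914, -0.03111446648836136), (0.059941425919532776, 0.09929711371660233), 6.335021018981934)
12.625 [0.4041 0.1831 0.0649] [[ 0.0419  0.9991 -0.0028]
 [ 0.9991 -0.0419 -0.0005]
 [-0.0006 -0.0027 -1.    ]] 0.16730566056277735 [ 0.1674  0.1907 -1.9844] [ 0.0792 -0.0995 -0.0191]
top rod_mid [230.7 304.3] 0.69 [0.3993 0.1632]
top rod_tip [281.9 304.2] 0.82 [0.3991 0.0694]
scene rod_tip [406.5 265.3] 0.62 [0.3997 0.0672]
scene rod_seat [417.4 341.6] 0.84 [0.4068 0.2277]
```

View pics/crop2.png

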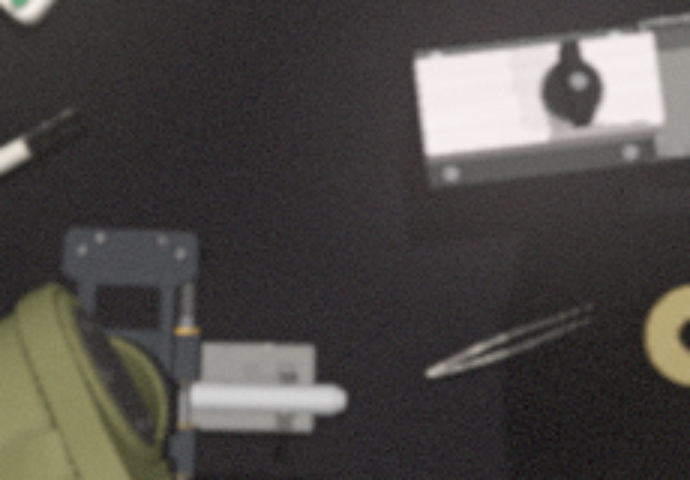

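drive_tool:
  moves:
    - {"jaw": 0, "xyz": [0, 40, 0], "rotation": [0, 0, -0.05]}
    - {"jaw": 0, "xyz": [-10, 90, 0], "rotation": [0, 0, -0.1]}
    - {"jaw": 0, "xyz": [-24, 140, 0], "rotation": [0, 0, -0.156]}
    - {"jaw": 0, "xyz": [-24, 164, 0], "rotation": [0, 0, -0.156]}
    - {"jaw": 0, "xyz": [-24, 164, 20], "rotation": [0, 0, -0.156]}
    - {"jaw": 0, "xyz": [-24, 164, 38], "rotation": [0, 0, -0.156]}
    - {"jaw": 0, "xyz": [-24, 164, 38], "rotation": [0, 0, -0.156]}
    - {"jaw": 0, "xyz": [-24, 164, 38], "rotation": [0, 0, -0.156]}
    - {"jaw": 0, "xyz": [-24, 164, 38], "rotation": [0, 0, -0.156]}

```text
clock: 14.05
ee_pos: [0.5686, 0.1528, 0.029]
eef_rot: [[-0.114, 0.993, 0.001], [0.993, 0.114, -0.0], [-0.0, 0.001, -1.0]]
contact_force: [-0.6, -0.3, -1.3]
finger_gap: 0.165
```

```bash
cat > chk.py <<'E'
from h import *
np.set_printoptions(precision=4,suppress=True)
def chk():
    C=np.array([.5912,-.0575]);a=.1143;d=np.array([np.sin(a),-np.cos(a)]);e=np.array([np.cos(a),np.sin(a)])
    s=telemetry.state();p=np.array(s['ee_pos']);R=np.array(s['eef_rot'])
    x=R[:2,0];print(round(s['clock'],2),p,'holder xy',(p[:2]-C)@d,(p[:2]-C)@e,'yaw err',np.arctan2(x@e,-(x@d)),'rotz',R[2],'gap',s['finger_gap'],'F',np.array(s['contact_force']),'T',np.array(s['wrist_torque']))
    print('tip y at 116.5:',(p[:2]-.1165*x-C)@e)
    return C,d,e
E
python3 - <<'E'
from chk import *
cs={n:eyes.capture(n) for n in('top','scene')}
C,d,e=chk()
for n,c in cs.items():
    for t in('rod_tip','rod_mid','rod_seat'):
        r=pinpoint(t,n)
        if r: p=atz(c,r[0]['position'],.045)[:2]-C;print(n,t,round(r[0]['conf'],2),p@d,p@e)
a=np.vstack([cv2.resize(cs['top']['image'][170:260,220:400],(640,320),interpolation=2),cv2.resize(cs['scene']['image'][220:360,230:510],(640,280)[:2],interpolation=2)]);cv2.imwrite('pics/crop3.png',a[...,::-1])
E
```

```text
14.15 [0.5687 0.1526 0.0289] holder xy -0.21129576452832324 0.0016082812887490458 yaw err 0.00020553616374587534 rotz [-0.0003  0.0014 -1.    ] gap 0.16717628135435303 F [ 0.9558 -0.1227 -0.5609] T [ 0.0453 -0.0693  0.0187]
tip y at 116.5: 0.0015843363269427459
top rod_tip 0.64 -0.0975181552900852 -0.0018898431276298227
top rod_mid 0.74 -0.19159413721117124 -0.0069604857319712585
top rod_seat 0.21 -0.31392681298207376 0.13211094874121787
scene rod_mid 0.72 -0.19339598936754918 -0.00027764050311018817
scene rod_seat 0.79 -0.25709070887809937 0.0028700333734025564
```

View pics/crop3.png

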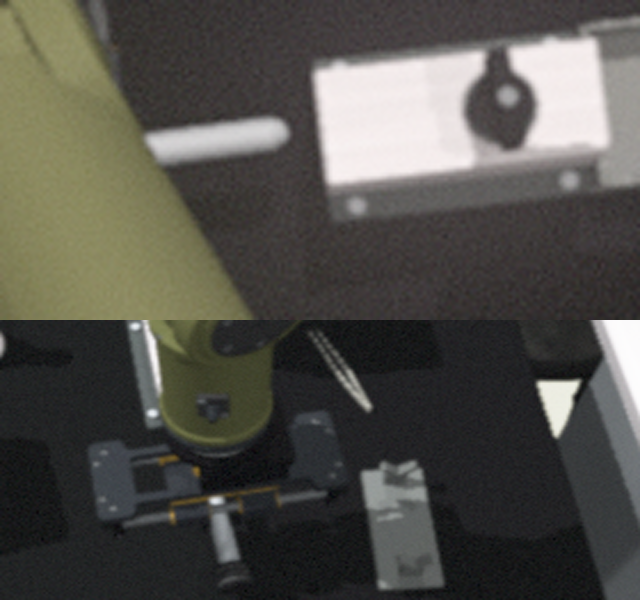

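drive_tool:
  moves:
    - {"jaw": 0, "xyz": [0, -1.3, 2], "rotation": [0, 0, 0]}
    - {"jaw": 0, "xyz": [0, -1.3, 2], "rotation": [0, 0, 0]}
    - {"jaw": 0, "xyz": [-10, -1.3, 2], "rotation": [0, 0, 0]}
    - {"jaw": 0, "xyz": [-16, -1.3, 2], "rotation": [0, 0, 0]}
    - {"jaw": 0, "xyz": [-22, -1.3, 2], "rotation": [0, 0, 0]}
    - {"jaw": 0, "xyz": [-26, -1.3, 2], "rotation": [0, 0, 0]}
    - {"jaw": 0, "xyz": [-30, -1.3, 2], "rotation": [0, 0, 0]}
    - {"jaw": 0, "xyz": [-30, -1.3, 2], "rotation": [0, 0, 0]}

```text
clock: 15.45
ee_pos: [0.5705, 0.122, 0.0261]
eef_rot: [[-0.113, 0.994, -0.0], [0.994, 0.113, -0.0], [-0.0, -0.0, -1.0]]
contact_force: [-0.3, 0.4, -0.9]
finger_gap: 0.168
```

```bash
python3 -c "from chk import *;chk()"
```

```text
15.45 [0.5705 0.122  0.0261] holder xy -0.18071691256039682 -0.00011793743123423607 yaw err 0.0008022850894686155 rotz [-0.0004 -0.0001 -1.    ] gap 0.1677323281257818 F [-0.3181  0.4395 -0.9011] T [-0.0173 -0.004  -0.024 ]
tip y at 116.5: -0.00021140362675451513
```

drive_tool:
  moves:
    - {"jaw": 0, "xyz": [-8, 0, 0], "rotation": [0, 0, 0]}
    - {"jaw": 0, "xyz": [-15, 0, 0], "rotation": [0, 0, 0]}
    - {"jaw": 0, "xyz": [-22, 0, 0], "rotation": [0, 0, 0]}
    - {"jaw": 0, "xyz": [-29, 0, 0], "rotation": [0, 0, 0]}
    - {"jaw": 0, "xyz": [-36, 0, 0], "rotation": [0, 0, 0]}
    - {"jaw": 0, "xyz": [-43, 0, 0], "rotation": [0, 0, 0]}
    - {"jaw": 0, "xyz": [-50, 0, 0], "rotation": [0, 0, 0]}
    - {"jaw": 0, "xyz": [-52, 0, 0], "rotation": [0, 0, 0]}
    - {"jaw": 0, "xyz": [-52, 0, 0], "rotation": [0, 0, 0]}

```text
clock: 16.58
ee_pos: [0.5764, 0.0706, 0.0261]
eef_rot: [[-0.113, 0.994, 0.0], [0.994, 0.113, -0.0], [-0.0, -0.0, -1.0]]
contact_force: [-0.2, -0.4, -1.1]
finger_gap: 0.169
```

```bash
python3 -c "from chk import *;chk()"
```

```text
16.57 [0.5764 0.0706 0.0261] holder xy -0.12891158089922375 -0.00013543087488902854 yaw err 0.0006373903563203384 rotz [-0.0003 -0.     -1.    ] gap 0.16889053185473082 F [-0.2309 -0.4133 -1.1061] T [-0.0523 -0.059   0.0017]
tip y at 116.5: -0.00020968684294392812
```

drive_tool:
  moves:
    - {"jaw": 50, "xyz": [0, 0, 0], "rotation": [0, 0, 0]}
    - {"jaw": 50, "xyz": [0, 0, 0], "rotation": [0, 0, 0]}
    - {"jaw": 50, "xyz": [0, 0, 0], "rotation": [0, 0, 0]}
    - {"jaw": 50, "xyz": [0, 0, 0], "rotation": [0, 0, 0]}
    - {"jaw": 50, "xyz": [0, 0, 0], "rotation": [0, 0, 0]}
    - {"jaw": 50, "xyz": [0, 0, -20], "rotation": [0, 0, 0]}
    - {"jaw": 50, "xyz": [0, 0, -40], "rotation": [0, 0, 0]}
    - {"jaw": 50, "xyz": [0, 0, -70], "rotation": [0, 0, 0]}
    - {"jaw": 20, "xyz": [50, 0, -70], "rotation": [0, 0, 0]}
    - {"jaw": 0, "xyz": [106, 0, -70], "rotation": [0, 0, 0]}
    - {"jaw": 0, "xyz": [106, 0, -70], "rotation": [0, 0, 0]}

```text
clock: 17.95
ee_pos: [0.5631, 0.1834, 0.0987]
eef_rot: [[-0.123, 0.992, 0.002], [0.992, 0.123, 0.004], [0.004, 0.003, -1.0]]
contact_force: [-0.9, 0.3, 1.0]
finger_gap: 0.246
```

```bash
python3 - <<'E'
from chk import *
cs={n:eyes.capture(n) for n in('top','scene','wrist')}
C,d,e=chk()
for n,c in cs.items():
    for t in('rod_tip','rod_mid','rod_seat'):
        r=pinpoint(t,n)
        if r: p=atz(c,r[0]['position'],.042)[:2]-C;print(n,t,round(r[0]['conf'],2),p@d,p@e)
a=np.vstack([cv2.resize(cs['top']['image'][170:260,220:400],(640,320),interpolation=2),cv2.resize(cs['scene']['image'][220:360,230:510],(640,280)[:2],interpolation=2)]);cv2.imwrite('pics/crop4.png',a[...,::-1])
E
```

```text
18.1 [0.5649 0.1755 0.0972] holder xy -0.23446709185129336 0.0004912594007733832 yaw err 0.0007534037293707121 rotz [-0.0009  0.0014 -1.    ] gap 0.11017788088803099 F [-0.9104 -0.8539  0.0253] T [-0.0324 -0.1493  0.0452]
tip y at 116.5: 0.0004034879138358654
top rod_mid 0.97 -0.1143106004629277 -0.002442269204529143
top rod_seat 0.66 -0.17527139210764142 -0.0025472605421587736
scene rod_mid 0.39 -0.08161187978732672 -0.001051518500769567
scene rod_seat 0.5 -0.17956233277812042 0.0038670371769389234
```

View pics/crop4.png

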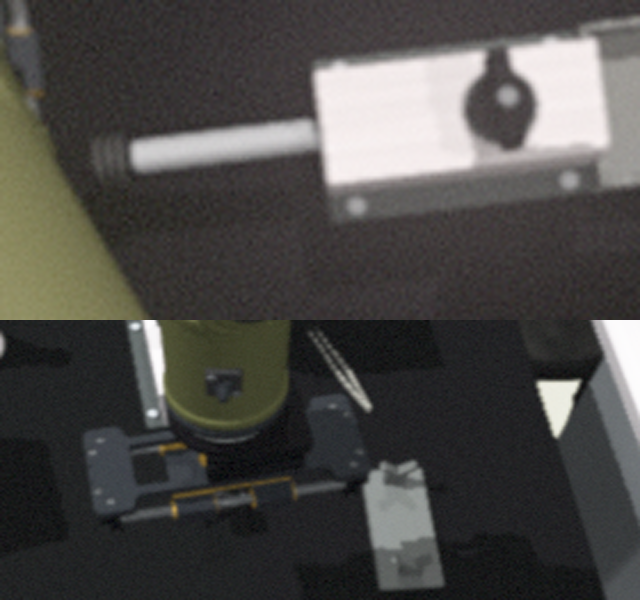

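drive_tool:
  grip_force: 20
  moves:
    - {"jaw": 0, "xyz": [0, -0.5, 35], "rotation": [0, 0, 0]}
    - {"jaw": 0, "xyz": [0, -0.5, 67], "rotation": [0, 0, 0]}
    - {"jaw": 0, "xyz": [0, -0.5, 67], "rotation": [0, 0, 0]}
    - {"jaw": 0, "xyz": [-14, -0.5, 67], "rotation": [0, 0, 0]}
    - {"jaw": 0, "xyz": [-24, -0.5, 67], "rotation": [0, 0, 0]}
    - {"jaw": 0, "xyz": [-33, -0.5, 67], "rotation": [0, 0, 0]}
    - {"jaw": 0, "xyz": [-42, -0.5, 67], "rotation": [0, 0, 0]}
    - {"jaw": 0, "xyz": [-51, -0.5, 67], "rotation": [0, 0, 0]}
    - {"jaw": 0, "xyz": [-60, -0.5, 67], "rotation": [0, 0, 0]}
    - {"jaw": 0, "xyz": [-70, -0.5, 67], "rotation": [0, 0, 0]}
    - {"jaw": 0, "xyz": [-80, -0.5, 67], "rotation": [0, 0, 0]}
    - {"jaw": 0, "xyz": [-80, -0.5, 67], "rotation": [0, 0, 0]}

```text
clock: 20.05
ee_pos: [0.573, 0.0951, 0.0289]
eef_rot: [[-0.112, 0.994, -0.0], [0.994, 0.112, -0.001], [-0.001, -0.0, -1.0]]
contact_force: [0.1, 0.7, -0.3]
finger_gap: 0.008
```

```bash
python3 -c "from chk import *;chk()"
```

```text
20.05 [0.573  0.0951 0.0289] holder xy -0.15370968598815024 -0.0007073232405825134 yaw err 0.0022198076321770926 rotz [-0.0007 -0.0004 -1.    ] gap 0.008160230983273254 F [ 0.1261  0.7103 -0.2874] T [-0.0114 -0.094   0.0081]
tip y at 116.5: -0.000965930551982089
```

drive_tool:
  moves:
    - {"jaw": 0, "xyz": [-8, 0.5, 0], "rotation": [0, 0, 0]}
    - {"jaw": 0, "xyz": [-16, 0.5, 0], "rotation": [0, 0, 0]}
    - {"jaw": 0, "xyz": [-24, 0.5, 0], "rotation": [0, 0, 0]}
    - {"jaw": 0, "xyz": [-31, 0.5, 0], "rotation": [0, 0, 0]}
    - {"jaw": 0, "xyz": [-36, 0.5, 0], "rotation": [0, 0, 0]}
    - {"jaw": 0, "xyz": [-39, 0.5, 0], "rotation": [0, 0, 0]}
    - {"jaw": 0, "xyz": [-41, 0.5, 0], "rotation": [0, 0, 0]}
    - {"jaw": 0, "xyz": [-41, 0.5, 0], "rotation": [0, 0, 0]}

```text
clock: 21.05
ee_pos: [0.5782, 0.0563, 0.0294]
eef_rot: [[-0.114, 0.993, 0.001], [0.993, 0.114, 0.0], [0.0, 0.001, -1.0]]
contact_force: [-0.1, 0.9, 2.2]
finger_gap: 0.01
```

```bash
python3 -c "from chk import *;chk()"
```

```text
21.05 [0.5782 0.0563 0.0294] holder xy -0.11456595070502637 0.00010100084171261752 yaw err -6.631718180304444e-05 rotz [ 0.0001  0.0005 -1.    ] gap 0.009589157450760959 F [-0.1301  0.8984  2.1848] T [ 0.2349 -0.0842  0.0062]
tip y at 116.5: 0.00010872679332599575
```

drive_tool:
  moves:
    - {"jaw": 0, "xyz": [-2, 0, 0], "rotation": [0, 0, 0]}
    - {"jaw": 0, "xyz": [-4, 0, 0], "rotation": [0, 0, 0]}
    - {"jaw": 0, "xyz": [-5, 0, 0], "rotation": [0, 0, 0]}
    - {"jaw": 0, "xyz": [-5, 0, 0], "rotation": [0, 0, 0]}

```text
clock: 21.55
ee_pos: [0.5789, 0.0515, 0.0295]
eef_rot: [[-0.114, 0.993, 0.001], [0.993, 0.114, 0.001], [0.0, 0.001, -1.0]]
contact_force: [-0.3, 3.3, 5.2]
finger_gap: 0.002
```

```bash
python3 -c "from chk import *;chk()"
```

```text
21.55 [0.5789 0.0515 0.0295] holder xy -0.10972367068322615 0.0001988758826499439 yaw err 6.732617651635116e-05 rotz [ 0.0004  0.0007 -1.    ] gap 0.0018134255447197494 F [-0.312   3.3212  5.2153] T [ 0.8386  0.0526 -0.0414]
tip y at 116.5: 0.00019103238380804226
```

drive_tool:
  moves:
    - {"jaw": 0, "xyz": [-1, 0, 0], "rotation": [0, 0, 0]}
    - {"jaw": 0, "xyz": [-2, 0, 0], "rotation": [0, 0, 0]}
    - {"jaw": 0, "xyz": [-3, 0, 0], "rotation": [0, 0, 0]}
    - {"jaw": 0, "xyz": [-3, 0, 0], "rotation": [0, 0, 0]}

```text
clock: 22.05
ee_pos: [0.5792, 0.0491, 0.0296]
eef_rot: [[-0.114, 0.993, 0.001], [0.993, 0.114, 0.001], [0.001, 0.001, -1.0]]
contact_force: [-1.0, 4.4, 5.8]
finger_gap: 0.004
```

```bash
python3 - <<'E'
from chk import *
cs={n:eyes.capture(n) for n in('top','scene','wrist')}
C,d,e=chk()
for n,c in cs.items():
    for t in('rod_tip','rod_mid','rod_seat','cartridge_mid'):
        r=pinpoint(t,n)
        if r: p=atz(c,r[0]['position'],.013 if t[0]=='c' else .045)[:2]-C;print(n,t,round(r[0]['conf'],2),p@d,p@e)
a=np.vstack([cv2.resize(cs['top']['image'][170:260,280:460],(640,320),interpolation=2),cv2.resize(cs['scene']['image'][150:290,230:510],(640,280)[:2],interpolation=2)]);cv2.imwrite('pics/crop5.png',a[...,::-1])
E
```

```text
22.2 [0.5792 0.0491 0.0296] holder xy -0.10726240890023496 0.00023313429408166862 yaw err -0.00035757331689044257 rotz [ 0.0008  0.0008 -1.    ] gap 0.0033872641943960093 F [-0.7718  4.2276  5.2652] T [ 0.9794  0.0983 -0.011 ]
tip y at 116.5: 0.0002747915695727043
top rod_seat 0.83 -0.17492491261396056 -0.0050721978983741854
top cartridge_mid 0.47 -0.17826915289323048 0.0005089641660196203
scene rod_mid 0.89 -0.11309461913716329 -0.0078193450115367
scene rod_seat 0.66 -0.17867795796667382 0.004655326798996175
wrist rod_mid 0.77 -0.10973962569202377 -6.43029136437824e-05
wrist rod_seat 0.69 -0.17574998233123912 0.00035149705391568955
```

View pics/crop5.png

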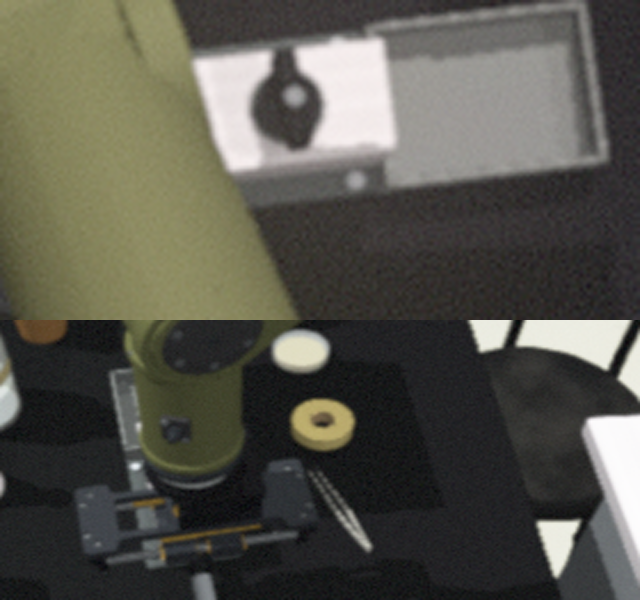

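```bash
python3 - <<'E'
from chk import *
w=eyes.capture('wrist')['image'];s=eyes.capture('scene')['image']
a=np.hstack([cv2.resize(w[:, 80:560],(400,400)),cv2.resize(s[200:340,250:390],(400,400),interpolation=2)]);cv2.imwrite('pics/crop6.png',a[...,::-1])
for n in('wrist','scene'):
    r=cut_out('rod',n)
    if r:
        m=r[0]['mask'];ys,xs=np.nonzero(m);print(n,r[0]['conf'],xs.min(),xs.max(),ys.min(),ys.max())
    r=pinpoint('cartridge_mid',n); print(n,[(q['position'],q['conf']) for q in r[:2]])
E
```

```text
wrist 0.9 290 347 79 344
wrist []
scene 0.74 315 330 278 319
scene [([298.9, 198.4], 0.46)]
```

View pics/crop6.png

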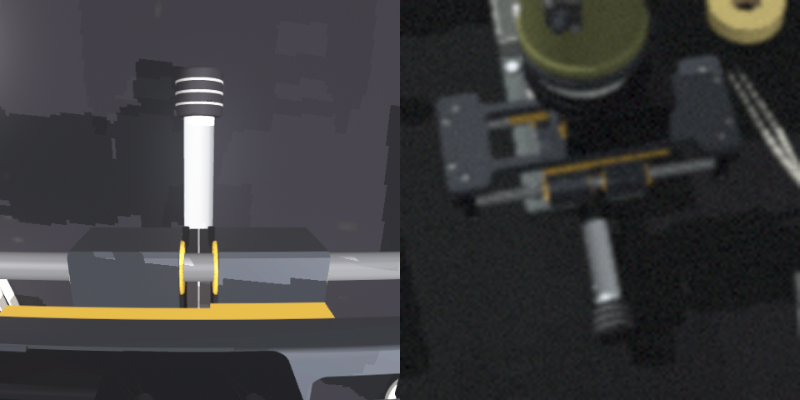

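```bash
python3 - <<'E'
from chk import *
cs={n:eyes.capture(n) for n in('top','scene','wrist')}
C,d,e=chk()
def h(p): q=p[:2]-C; return np.array([q@d,q@e,p[2]])
for t in('rod_seat','rod_mid','bore_mouth','knob_grip'):
    o={}
    for n,c in cs.items():
        r=pinpoint(t,n)
        if r and r[0]['conf']>.4:o[n]=(c,r[0]['position']);print(t,n,np.round(r[0]['position'],1),round(r[0]['conf'],2))
    ks=list(o)
    for i in range(len(ks)):
        for j in range(i): print('  ',ks[j],ks[i],h(tri([o[ks[j]],o[ks[i]]])))
# head end: mask extreme pixels
for n in cs:
    r=cut_out('rod',n)
    if r:
        ys,xs=np.nonzero(r[0]['mask']);print(n,r[0]['conf'],'cols',xs.min(),xs.max(),'rows',ys.min(),ys.max(),'width of head(rows top 10)',[np.ptp(xs[ys==y]) for y in (ys.min()+5,ys.min()+15,ys.max()-5)])
for z in(.015,.03,.045): print(z,[ (n,proj(cs[n],np.r_[C-.07*0+d*(-.176),z]),proj(cs[n],np.r_[C+d*(-.201),z])) for n in cs])
E
```

```text
23.25 [0.5792 0.0491 0.0296] holder xy -0.10726757422131263 0.0002484745667219161 yaw err -0.00032364192690337426 rotz [ 0.0009  0.0009 -1.    ] gap 0.010727435509952378 F [0.0866 4.866  5.6928] T [ 0.9136  0.0955 -0.0429]
tip y at 116.5: 0.0002861788359097412
rod_seat top [257.7 214.9] 0.68
rod_seat scene [322.3 305.4] 0.56
rod_seat wrist [317.2 137.7] 0.62
   top scene [-0.1764 -0.0006  0.0344]
   top wrist [-0.1779  0.0003  0.0181]
   scene wrist [-0.1776  0.0005  0.0377]
rod_mid top [346.5 206.5] 0.42
rod_mid scene [318.6 275.6] 0.87
rod_mid wrist [318.2 281.9] 0.8
   top scene [ 0.006  -0.0017 -0.1477]
   top wrist [ 0.0182  0.0151 -0.2635]
   scene wrist [-0.1091 -0.0016  0.0409]
bore_mouth scene [315.1 259.9] 0.8
knob_grip top [360.5 199.2] 0.62Traceback (most recent call last):
  File "<stdin>", line 17, in <module>
    return _methods._ptp(a, axis=axis, out=out, **kwargs)
           ~~~~~~~~~~~~~^^^^^^^^^^^^^^^^^^^^^^^^^^^^^^^^^
    umr_maximum(a, axis, None, out, keepdims),
    ~~~~~~~~~~~^^^^^^^^^^^^^^^^^^^^^^^^^^^^^^
ValueError: zero-size array to reduction operation maximum which has no identity
```

```bash
python3 - <<'E'
from chk import *
w=eyes.capture('wrist');C,d,e=chk()
T=np.array(w['camera_from_world']);print('cam pos',-T[:3,:3].T@T[:3,3],'fwd',T[2,:3])
g=cv2.cvtColor(w['image'],cv2.COLOR_RGB2GRAY)
for y in(90,105,120,150,180,210,240,260,262,290,310,330): print(y,g[y,270:370:3])
for z in(.02,.03,.04,.045):
  for x in(-.201,-.176,-.14):
    L=proj(w,np.r_[C+d*x-e*.0085,z]);Rr=proj(w,np.r_[C+d*x+e*.0085,z]);print(z,x,L,Rr)
p=np.array(telemetry.state()['ee_pos'])
print('tcp px',proj(w,p),proj(w,p+[0,0,.0187]),proj(w,p+[0,0,.05]), 'mouth',proj(w,np.r_[C-.075*d,.045]))
E
```

```text
23.95 [0.5792 0.0491 0.0296] holder xy -0.10724654818336084 0.00021278326583477517 yaw err -0.0003120577333710834 rotz [ 0.0009  0.0008 -1.    ] gap 0.0022489312476029304 F [-0.3484  4.542   5.7699] T [0.9728 0.0365 0.0037]
tip y at 116.5: 0.0002491379775356855
cam pos [0.5717 0.1166 0.2116] fwd [ 0.03   -0.2532 -0.9669]
90 [47 48 48 48 48 48 48 48 51 56 61 70 77 85 88 91 93 95 98 93 90 87 82 80
 75 71 69 69 69 69 69 69 69 68]
105 [53 53 54 54 54 54 50 51 53 59 67 74 81 88 92 94 95 98 99 94 92 87 84 80
 77 71 77 71 71 71 71 69 70 70]
120 [ 50  50  52  53  53  53  53  54  57  64  69  77  85  90  95  96  98 100
 100  97  82  64  85  81  77  71  74  74  73  72  73  72  70  71]
150 [ 57  58  58  60  60  60  57  59  59  60 135 246 249 251 252 253 255 255
 255 255 255 255 229  79  80  78  78  77  77  76  76  74  74  74]
180 [ 58  59  60  61  62  61  63  65  65  66 139 246 249 251 252 252 252 250
 244 239 230 202 142  82  80  79  79  79  82  81  81  80  79  79]
210 [ 58  59  60  61  62  62  64  64  65  65 109 245 249 251 251 251 252 249
 244 238 228 200 121  80  79  83  82  82  81  81  79  
[... 885 characters left out ...]
9.4001  89.783 ] [333.7512  89.7583]
0.02 -0.176 [299.9603 141.4785] [333.3348 141.4525]
0.02 -0.14 [300.7849 211.0749] [332.7141 211.0471]
0.03 -0.201 [298.3693  86.7741] [334.6688  86.7479]
0.03 -0.176 [298.9896 141.3959] [334.2034 141.3683]
0.03 -0.14 [299.904  214.6597] [333.5085 214.6303]
0.04 -0.201 [297.2147  83.4054] [335.6966  83.3774]
0.04 -0.176 [297.9056 141.3037] [335.1733 141.2744]
0.04 -0.14 [298.9258 218.6419] [334.3907 218.6107]
0.045 -0.201 [296.5839  81.5653] [336.2581  81.5363]
0.045 -0.176 [297.3148 141.2536] [335.7019 141.2233]
0.045 -0.14 [298.395  220.8032] [334.8694 220.7709]
tcp px [317.2057 275.2977] [317.1683 288.9589] [317.0855 319.3447] mouth [316.8413 344.7285]
```

drive_tool:
  moves:
    - {"jaw": 0, "xyz": [5, 0, 0], "rotation": [0, 0, 0]}
    - {"jaw": 0, "xyz": [5, 0, -20], "rotation": [0, 0, 0]}
    - {"jaw": 0, "xyz": [5, 0, -50], "rotation": [0, 0, 0]}
    - {"jaw": 0, "xyz": [5, 0, -80], "rotation": [0, 0, 0]}
    - {"jaw": 0, "xyz": [5, 0, -80], "rotation": [0, 0, 0]}

```text
clock: 24.58
ee_pos: [0.5802, 0.0524, 0.1122]
eef_rot: [[-0.113, 0.994, 0.005], [0.994, 0.113, -0.001], [-0.002, 0.005, -1.0]]
contact_force: [0.5, 0.2, -0.3]
finger_gap: 0.003
```

```bash
cat > seat.py <<'E'
from chk import *
def look():
    cs={n:eyes.capture(n) for n in('top','scene','wrist')}
    C,d,e=chk()
    for t in('rod_seat','rod_mid','cartridge_mid'):
        o=[]
        for n,c in cs.items():
            r=pinpoint(t,n)
            if r:
                p=atz(c,r[0]['position'],.04 if t[0]=='r' else .013)[:2]-C;print(t,n,np.round(r[0]['position'],1),round(r[0]['conf'],2),p@d,p@e)
                if r[0]['conf']>.5:o.append((c,r[0]['position']))
        if len(o)>1: p=tri(o);q=p[:2]-C;print('  tri',q@d,q@e,p[2])
    return cs
E
python3 - <<'E'
from seat import *
cs=look();cv2.imwrite('pics/w7.png',cs['wrist']['image'][...,::-1])
E
```

```text
24.73 [0.5776 0.0522 0.1084] holder xy -0.11054140576077574 -0.0009935735992655373 yaw err 0.0008897303544942211 rotz [-0.0006 -0.0016 -1.    ] gap 0.00715746765700096 F [-0.3864 -0.6685  0.2123] T [-0.0166 -0.0742  0.0321]
tip y at 116.5: -0.0010972271531596387
rod_seat top [259.3 212.7] 0.73 -0.17283910320675228 0.0014983907750777512
rod_seat scene [322.7 306.7] 0.84 -0.18164668340905088 0.0006455113083919734
rod_seat wrist [316.4 145.8] 0.59 -0.17642343135409197 -0.0010433460268253307
  tri -0.1752205586297725 0.0005470542726884009 0.02800445959650549
rod_mid scene [318.3 276.8] 0.75 -0.1125827668114003 -0.002760224541623361
rod_mid wrist [318.6 245.8] 0.93 -0.10686209983845094 0.00031953314790477116
  tri -0.10306249433463231 -0.001814380352007037 0.02448429523460984
```

drive_tool:
  grip_force: 12
  moves:
    - {"jaw": 55, "xyz": [40, 1, 0], "rotation": [0, 0, 0]}
    - {"jaw": 55, "xyz": [78.5, 1, 0], "rotation": [0, 0, 0]}
    - {"jaw": 55, "xyz": [78.5, 1, 0], "rotation": [0, 0, 0]}
    - {"jaw": 55, "xyz": [78.5, 1, 0], "rotation": [0, 0, 0]}
    - {"jaw": 55, "xyz": [78.5, 1, 0], "rotation": [0, 0, 0]}
    - {"jaw": 55, "xyz": [78.5, 1, 30], "rotation": [0, 0, 0]}
    - {"jaw": 55, "xyz": [78.5, 1, 60], "rotation": [0, 0, 0]}
    - {"jaw": 55, "xyz": [78.5, 1, 86], "rotation": [0, 0, 0]}
    - {"jaw": 55, "xyz": [78.5, 1, 86], "rotation": [0, 0, 0]}
    - {"jaw": 0, "xyz": [78.5, 1, 86], "rotation": [0, 0, 0]}
    - {"jaw": 0, "xyz": [78.5, 1, 86], "rotation": [0, 0, 0]}
    - {"jaw": 0, "xyz": [78.5, 1, 86], "rotation": [0, 0, 0]}

```text
clock: 26.68
ee_pos: [0.5712, 0.1312, 0.0241]
eef_rot: [[-0.114, 0.994, 0.002], [0.994, 0.114, -0.0], [-0.0, 0.002, -1.0]]
contact_force: [-0.7, -0.4, -0.7]
finger_gap: 0.291
```

```bash
python3 - <<'E'
from chk import *
chk()
E
```

```text
26.68 [0.5712 0.1312 0.0241] holder xy -0.18971521348646436 0.0015986319485535975 yaw err 0.0004591393363036972 rotz [-0.0002  0.0017 -1.    ] gap 0.2909923819025665 F [-0.6837 -0.3577 -0.6617] T [-0.0376 -0.0669  0.024 ]
tip y at 116.5: 0.0015451422194088038
```

drive_tool:
  moves:
    - {"jaw": 0, "xyz": [0, -1.5, 0], "rotation": [0, 0, 0]}
    - {"jaw": 0, "xyz": [0, -1.5, 0], "rotation": [0, 0, 0]}
    - {"jaw": 0, "xyz": [0, -1.5, 0], "rotation": [0, 0, 0]}

```text
clock: 27.05
ee_pos: [0.571, 0.1321, 0.0262]
eef_rot: [[-0.114, 0.993, 0.004], [0.993, 0.114, 0.001], [0.0, 0.005, -1.0]]
contact_force: [-2.8, 0.6, 14.7]
finger_gap: 0.03
```

drive_tool:
  moves:
    - {"jaw": 60, "xyz": [0, 0, 0], "rotation": [0, 0, 0]}
    - {"jaw": 60, "xyz": [0, 0, 0], "rotation": [0, 0, 0]}
    - {"jaw": 60, "xyz": [0, 0, 0], "rotation": [0, 0, 0]}
    - {"jaw": 60, "xyz": [0, 0, 0], "rotation": [0, 0, 0]}
    - {"jaw": 60, "xyz": [0, 0, -40], "rotation": [0, 0, 0]}
    - {"jaw": 60, "xyz": [40, 0, -90], "rotation": [0, 0, 0]}
    - {"jaw": 60, "xyz": [100, 0, -95], "rotation": [0, 0, 0]}
    - {"jaw": 60, "xyz": [150, 0, -95], "rotation": [0, 0, 0]}
    - {"jaw": 60, "xyz": [150, 0, -95], "rotation": [0, 0, 0]}

```text
clock: 28.18
ee_pos: [0.5486, 0.286, 0.118]
eef_rot: [[-0.122, 0.992, -0.002], [0.992, 0.123, 0.003], [0.003, -0.002, -1.0]]
contact_force: [0.6, -0.5, 0.0]
finger_gap: 0.602
```

```bash
python3 - <<'E'
from seat import *
cs=look();C,d,e=chk()
for n,c in cs.items(): cv2.imwrite(f'pics/{n}8.png',c['image'][...,::-1])
t=cs['top']['image'][160:260,220:420];w=cs['wrist']['image'][:,80:560];s=cs['scene']['image'][220:360,250:390]
a=np.vstack([cv2.resize(t,(800,400),interpolation=2)[:200+150],np.hstack([cv2.resize(w,(400,250)),cv2.resize(s[20:110],(400,250),interpolation=2)])])
cv2.imwrite('pics/c8.png',a[...,::-1])
for z in(.013,.025,.038): print(z,[(n,proj(cs[n],np.r_[C-.176*d,z]),proj(cs[n],np.r_[C-.201*d,z])) for n in cs])
E
```

```text
28.32 [0.5518 0.2786 0.1173] holder xy -0.3384138719541064 -0.0008510838743320324 yaw err 0.0009715557738942494 rotz [-0.0015 -0.0013 -1.    ] gap 0.6007746783989676 F [-0.1831 -0.3318 -0.5833] T [-0.0627 -0.1368 -0.0283]
tip y at 116.5: -0.0009642699697869634
rod_seat top [260.9 217.2] 0.57 -0.17074547073174443 -0.0075583295541932
rod_seat scene [313.4 262.6] 0.61 -0.07662000590398672 0.0013618754568022705
  tri -0.15850408085085418 -0.005758837946236124 0.16455055495760626
rod_mid top [292. 212.] 0.9 -0.10995690516705173 -0.004681456356002192
rod_mid scene [403.6 324.1] 0.45 -0.24848585544837526 -0.14701186962452067
28.77 [0.552  0.2795 0.1181] holder xy -0.33930418372069315 -0.0004874188625680004 yaw err 0.0009635906106881211 rotz [-0.0002  0.     -1.    ] gap 0.5977206712667632 F [ 0.0683  0.5531 -0.5375] T [-0.0274 -0.0534 -0.0377]
tip y at 116.5: -0.0005996771493739332
0.013 [('top', array([258.8668, 215.2177]), array([246.3315, 216.7178])), ('scene', array([322.7222, 310.0296]), array([324.9597, 321.0749])), ('wrist', array([319.1453, 400.5395]), array([319.1813, 377.7551]))]
0.025 [('top', array([258.3823, 214.5345]), array([245.7121, 216.051 ])), ('scene', array([322.6281, 307.4454]), array([324.8894, 318.5788])), ('wrist', array([319.1681, 409.4852]), array([319.2061, 386.1481]))]
0.038 [('top', array([257.8456, 213.7776]), array([245.0257, 215.3121])), ('scene', array([322.5238, 304.5802]), array([324.8114, 315.8101])), ('wrist', array([319.1944, 419.8732]), array([319.2349, 395.9197]))]
```

View pics/c8.png

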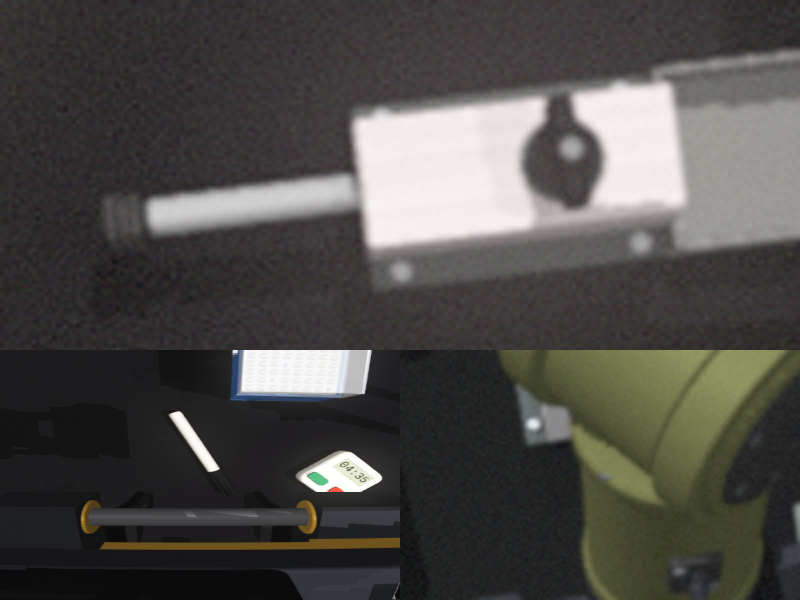

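drive_tool:
  grip_force: 20
  moves:
    - {"jaw": 0, "xyz": [-50, 0.5, 0], "rotation": [0, 0, 0]}
    - {"jaw": 0, "xyz": [-102, 0.5, 0], "rotation": [0, 0, 0]}
    - {"jaw": 0, "xyz": [-102, 0.5, 0], "rotation": [0, 0, 0]}
    - {"jaw": 0, "xyz": [-102, 0.5, 0], "rotation": [0, 0, 0]}
    - {"jaw": 0, "xyz": [-102, 0.5, 40], "rotation": [0, 0, 0]}
    - {"jaw": 0, "xyz": [-102, 0.5, 80], "rotation": [0, 0, 0]}
    - {"jaw": 0, "xyz": [-102, 0.5, 105], "rotation": [0, 0, 0]}
    - {"jaw": 0, "xyz": [-102, 0.5, 105], "rotation": [0, 0, 0]}
    - {"jaw": 0, "xyz": [-102, 0.5, 105], "rotation": [0, 0, 0]}

```text
clock: 29.9
ee_pos: [0.5645, 0.1805, 0.0144]
eef_rot: [[-0.116, 0.993, 0.002], [0.993, 0.116, 0.001], [0.001, 0.002, -1.0]]
contact_force: [0.4, -0.1, 0.7]
finger_gap: 0.005
```

```bash
python3 - <<'E'
from seat import *
cs=look()
E
```

```text
30.05 [0.565  0.1795 0.0147] holder xy -0.2384082480966759 0.000990829113431588 yaw err -0.000141441699626808 rotz [ 0.0003  0.0026 -1.    ] gap 0.0026039055260822183 F [ 0.0039  0.0462 -0.4014] T [-0.0594 -0.1089 -0.0087]
tip y at 116.5: 0.001007307070732636
rod_seat top [258.3 216.4] 0.97 -0.17556020087302507 -0.005415182411564688
rod_mid top [293.6 211.4] 0.68 -0.1067520948408023 -0.0038903736584363444
```

drive_tool:
  moves:
    - {"jaw": 0, "xyz": [-8, -1.5, 2], "rotation": [0, 0, 0]}
    - {"jaw": 0, "xyz": [-17, -1.5, 2], "rotation": [0, 0, 0]}
    - {"jaw": 0, "xyz": [-25, -1.5, 2], "rotation": [0, 0, 0]}
    - {"jaw": 0, "xyz": [-33, -1.5, 2], "rotation": [0, 0, 0]}
    - {"jaw": 0, "xyz": [-41, -1.5, 2], "rotation": [0, 0, 0]}
    - {"jaw": 0, "xyz": [-49, -1.5, 2], "rotation": [0, 0, 0]}
    - {"jaw": 0, "xyz": [-57, -1.5, 2], "rotation": [0, 0, 0]}
    - {"jaw": 0, "xyz": [-63, -1.5, 2], "rotation": [0, 0, 0]}
    - {"jaw": 0, "xyz": [-68, -1.5, 2], "rotation": [0, 0, 0]}
    - {"jaw": 0, "xyz": [-68, -1.5, 2], "rotation": [0, 0, 0]}

```text
clock: 31.75
ee_pos: [0.5702, 0.1232, 0.0144]
eef_rot: [[-0.12, 0.993, 0.003], [0.993, 0.12, 0.014], [0.014, 0.005, -1.0]]
contact_force: [-5.5, 18.9, 11.7]
finger_gap: 0.004
```

```bash
python3 - <<'E'
from seat import *
cs=look()
r=cut_out('rod','top');print([(q['conf'],q['position'],np.ptp(np.nonzero(q['mask'])[1]),np.nonzero(q['mask'])[1].min()) for q in r[:2]])
E
```

```text
31.9 [0.5702 0.1232 0.0144] holder xy -0.18192225709743418 -0.0002726809655771026 yaw err -0.0064545324583615855 rotz [ 0.0135  0.005  -0.9999] gap 0.003576182360017779 F [-5.3866 18.5942 11.6664] T [ 3.9351  1.0284 -0.044 ]
tip y at 116.5: 0.00047919820929959997
rod_mid top [309.7 207. ] 0.55 -0.07484448503177343 0.0009182936159590379
rod_mid scene [380.4 245.4] 0.56 -0.06118382353216476 -0.14845774413038712
  tri -0.10970850794383273 -0.0663583398522552 0.17319998889141433
[(0.51, [302.4, 209.5], np.int64(21), np.int64(289))]
```

drive_tool:
  moves:
    - {"jaw": 0, "xyz": [30, 0, 0], "rotation": [0, 0, 0]}
    - {"jaw": 0, "xyz": [45, 0, 0], "rotation": [0, 0, 0]}
    - {"jaw": 0, "xyz": [45, 0, 0], "rotation": [0, 0, 0]}
    - {"jaw": 0, "xyz": [45, 0, 6], "rotation": [0, 0, 0]}
    - {"jaw": 0, "xyz": [45, 0, 10], "rotation": [0, 0, 0]}
    - {"jaw": 0, "xyz": [45, 0, 10], "rotation": [0, 0, 0]}

```text
clock: 33.15
ee_pos: [0.5648, 0.1545, 0.0004]
eef_rot: [[-0.113, 0.994, -0.001], [0.994, 0.113, -0.001], [-0.001, -0.001, -1.0]]
contact_force: [-0.4, -1.5, -0.8]
finger_gap: 0.005
```

```bash
python3 - <<'E'
from seat import *
cs=look()
for n in('top','scene','wrist'):
    r=cut_out('rod',n)
    for q in r[:1]: m=np.nonzero(q['mask']);print(n,q['conf'],q['position'],m[1].min(),m[1].max(),m[0].min(),m[0].max())
E
```

```text
33.3 [0.5652 0.1554 0.0011] holder xy -0.21445319485324038 -0.0015352947882305028 yaw err 0.0007272347616068651 rotz [-0.0001  0.     -1.    ] gap 0.004085993456757408 F [-0.2917 -0.5219 -0.2728] T [ 0.0135 -0.1454 -0.0128]
tip y at 116.5: -0.0016200176300535005
rod_seat top [274.1 211.8] 0.85 -0.14424003850483863 -0.0001769457912016
rod_mid top [310.4 209.7] 0.87 -0.07413211634416081 -0.004462428156087238
top 0.72 [284.8, 210.5] 262 310 204 218
```

drive_tool:
  moves:
    - {"jaw": 0, "xyz": [-15, 1.3, 0], "rotation": [0, 0, 0]}
    - {"jaw": 0, "xyz": [-28, 1.3, 0], "rotation": [0, 0, 0]}
    - {"jaw": 0, "xyz": [-36, 1.3, 0], "rotation": [0, 0, 0]}
    - {"jaw": 0, "xyz": [-42, 1.3, 0], "rotation": [0, 0, 0]}
    - {"jaw": 0, "xyz": [-48, 1.3, 0], "rotation": [0, 0, 0]}
    - {"jaw": 0, "xyz": [-54, 1.3, 0], "rotation": [0, 0, 0]}
    - {"jaw": 0, "xyz": [-54, 1.3, 0], "rotation": [0, 0, 0]}

```text
clock: 34.78
ee_pos: [0.5725, 0.1011, 0.001]
eef_rot: [[-0.113, 0.994, -0.0], [0.994, 0.113, -0.001], [-0.001, -0.0, -1.0]]
contact_force: [-0.2, 1.5, -0.3]
finger_gap: 0.006
```

```bash
python3 - <<'E'
from seat import *
cs=look()
E
```

```text
34.92 [0.5724 0.1012 0.0008] holder xy -0.15977076378226882 -0.0005930972098071849 yaw err 0.0006795065596277456 rotz [-0.0013 -0.0006 -1.    ] gap 0.005426797075314259 F [ 0.6907  0.2659 -0.5539] T [-0.0416 -0.1012  0.0282]
tip y at 116.5: -0.0006722596553523907
rod_mid top [319.8 210.2] 0.47 -0.05620567618666685 -0.00758359868429856
cartridge_mid top [382.1 199.6] 0.58 0.07088307972946693 0.0020289407799372605
cartridge_mid scene [339.7 403.8] 0.71 -0.36810208205184364 0.0037151639756335905
  tri 0.03129658413783817 0.024173613515949408 -0.8718454939258131
```

drive_tool:
  moves:
    - {"jaw": 0, "xyz": [-7, 0.5, 0], "rotation": [0, 0, 0]}
    - {"jaw": 0, "xyz": [-14, 0.5, 0], "rotation": [0, 0, 0]}
    - {"jaw": 0, "xyz": [-21, 0.5, 0], "rotation": [0, 0, 0]}
    - {"jaw": 0, "xyz": [-28, 0.5, 0], "rotation": [0, 0, 0]}
    - {"jaw": 0, "xyz": [-35, 0.5, 0], "rotation": [0, 0, 0]}
    - {"jaw": 0, "xyz": [-41, 0.5, 0], "rotation": [0, 0, 0]}
    - {"jaw": 0, "xyz": [-45, 0.5, 0], "rotation": [0, 0, 0]}
    - {"jaw": 0, "xyz": [-45, 0.5, 0], "rotation": [0, 0, 0]}

```text
clock: 36.38
ee_pos: [0.5784, 0.0566, 0.0011]
eef_rot: [[-0.113, 0.994, 0.0], [0.994, 0.113, -0.001], [-0.001, 0.0, -1.0]]
contact_force: [-0.1, 0.6, 0.7]
finger_gap: 0.007
```

```bash
python3 - <<'E'
from seat import *
cs=look()
E
```

```text
36.52 [0.5784 0.0574 0.0012] holder xy -0.11557812610434046 0.0003349429195021609 yaw err 0.00020965007341802662 rotz [-0.0004  0.0004 -1.    ] gap 0.007857627696000347 F [-0.4395 -0.2425  0.2639] T [ 0.0442 -0.1196 -0.0646]
tip y at 116.5: 0.00031051868776311607
rod_mid top [363.  195.7] 0.31 0.030619245619966297 0.01065295568960187
rod_mid scene [403.6 324.1] 0.74 -0.24848585544837526 -0.14701186962452067
cartridge_mid top [403.5 199.2] 0.65 0.11373430765628832 -0.0021763551554258792
cartridge_mid scene [370.6 201.1] 0.62 0.0842495094566751 -0.16437143537938906
  tri 0.04947861970066535 -0.07803251319670305 0.12308058297279563
```

drive_tool:
  moves:
    - {"jaw": 0, "xyz": [-3, 0, 0], "rotation": [0, 0, 0]}
    - {"jaw": 0, "xyz": [-6, 0, 0], "rotation": [0, 0, 0]}
    - {"jaw": 0, "xyz": [-8, 0, 0], "rotation": [0, 0, 0]}
    - {"jaw": 0, "xyz": [-8, 0, 0], "rotation": [0, 0, 0]}
    - {"jaw": 0, "xyz": [-8, 0, 0], "rotation": [0, 0, 0]}

```text
clock: 37.6
ee_pos: [0.5784, 0.0534, 0.0012]
eef_rot: [[-0.116, 0.993, -0.0], [0.993, 0.116, 0.004], [0.004, 0.0, -1.0]]
contact_force: [-1.3, 7.1, 0.3]
finger_gap: 0.004
```

drive_tool:
  moves:
    - {"jaw": 0, "xyz": [-2, 0, 0], "rotation": [0, 0, 0]}
    - {"jaw": 0, "xyz": [-3, 0, 0], "rotation": [0, 0, 0]}
    - {"jaw": 0, "xyz": [-3, 0, 0], "rotation": [0, 0, 0]}

```text
clock: 37.98
ee_pos: [0.5785, 0.0535, 0.0013]
eef_rot: [[-0.118, 0.993, -0.001], [0.993, 0.118, 0.008], [0.008, 0.0, -1.0]]
contact_force: [-2.0, 11.2, 0.2]
finger_gap: 0.003
```

```bash
python3 -c "from chk import *;chk()"
```

```text
37.98 [0.5785 0.0535 0.0013] holder xy -0.11168432674339467 6.780027522095851e-06 yaw err -0.003542930016869844 rotz [ 0.0078  0.0004 -1.    ] gap 0.003227470871166636 F [-2.0244 11.1969  0.2261] T [ 2.3966  0.3175 -0.0107]
tip y at 116.5: 0.0004195178052621213
```

Position is stalled with force rising, which indicates a hard stop (home). I'll back straight off, raise and check with the cameras.

drive_tool:
  moves:
    - {"jaw": 0, "xyz": [10, 0, 0], "rotation": [0, 0, 0]}
    - {"jaw": 0, "xyz": [35, 0, 0], "rotation": [0, 0, 0]}
    - {"jaw": 0, "xyz": [60, 0, -40], "rotation": [0, 0, 0]}
    - {"jaw": 0, "xyz": [80, 0, -100], "rotation": [0, 0, 0]}
    - {"jaw": 0, "xyz": [120, 0, -150], "rotation": [0, 0, 0]}
    - {"jaw": 0, "xyz": [170, 0, -180], "rotation": [0, 0, 0]}
    - {"jaw": 0, "xyz": [170, 0, -180], "rotation": [0, 0, 0]}
    - {"jaw": 0, "xyz": [170, 0, -180], "rotation": [0, 0, 0]}

```text
clock: 38.98
ee_pos: [0.5602, 0.2142, 0.1807]
eef_rot: [[-0.113, 0.994, -0.0], [0.994, 0.113, -0.002], [-0.002, -0.0, -1.0]]
contact_force: [1.1, -0.4, -1.5]
finger_gap: 0.008
```

```bash
python3 - <<'E'
from seat import *
cs=look();C,d,e=chk()
for n,c in cs.items(): cv2.imwrite(f'pics/{n}9.png',c['image'][...,::-1])
for t in('rod_tip','knob_grip'):
    for n,c in cs.items():
        r=pinpoint(t,n)
        if r: p=atz(c,r[0]['position'],.045)[:2]-C;print(t,n,round(r[0]['conf'],2),p@d,p@e)
for t in('rod','cartridge'):
  for n,c in cs.items():
    r=cut_out(t,n)
    for q in r[:1]:
        m=q['mask'].astype(np.uint8);cn=np.vstack(cv2.findContours(m,0,1)[0])[:,0].astype(float)
        w=np.array([atz(c,p,.045 if t=='rod' else .013)[:2]-C for p in cn]);print(t,n,round(q['conf'],2),m.sum(),'x',(w@d).min(),(w@d).max(),'y',(w@e).min(),(w@e).max())
# intensity profile along the bore axis in top image
c=cs['top'];g=cv2.cvtColor(c['image'],cv2.COLOR_RGB2GRAY)
for x in np.arange(-.12,-.06,.004): u=proj(c,np.r_[C+d*x,.045]);print(round(x,3),g[int(round(u[1])),int(round(u[0]))],end=' ')
print()
for x in np.arange(.07,.2,.006): u=proj(c,np.r_[C+d*x,.02]);print(round(x,3),g[int(round(u[1])),int(round(u[0]))],end=' ')
E
```

```text
39.12 [0.5602 0.213  0.1797] holder xy -0.27231185780484296 1.819459307519417e-05 yaw err 0.003131531738711566 rotz [-0.0016 -0.002  -1.    ] gap 0.007158599433437907 F [ 0.1777  0.4792 -0.7911] T [-0.0535 -0.1128 -0.0221]
tip y at 116.5: -0.00034662780173410235
rod_seat top [308.7 208.4] 0.6 -0.07709123011386165 -0.001559753396805008
rod_seat wrist [170.  249.4] 0.19 -0.24527043839459864 -0.13743871566297708
cartridge_mid top [402.4 199.2] 0.72 0.11153082022625138 -0.0019190719862056127
39.58 [0.5601 0.2154 0.1811] holder xy -0.2746878631950496 0.00020683338386348998 yaw err 0.00039754080700705633 rotz [-0.0001 -0.     -1.    ] gap 0.007547905599456966 F [-0.3541 -0.2412  0.0746] T [-0.0581 -0.073  -0.0289]
tip y at 116.5: 0.00016051988122265626
rod_tip top 0.54 0.08866518123298968 -0.002206250234729096
knob_grip top 0.78 0.026822426444218592 0.002107176381039503
knob_grip scene 0.53 0.057778559567186034 -0.005730830617411728
rod top 0.62 221 x -0.09778576087968888 0.09014901598338551 y -0.012778096291189232 0.014863548450680854
cartridge top 0.58 219 x 0.08544322477860108 0.13972975952946895 y -0.009992452540442526 0.009404475812394142
-0.12 58 -0.116 58 -0.112 59 -0.108 60 -0.104 63 -0.1 61 -0.096 79 -0.092 90 -0.088 86 -0.084 84 -0.08 92 -0.076 107 -0.072 216 -0.068 240 -0.064 237 
0.07 239 0.076 239 0.082 237 0.088 185 0.094 183 0.1 245 0.106 245 0.112 244 0.118 247 0.124 206 0.13 216 0.136 224 0.142 150 0.148 154 0.154 150 0.16 152 0.166 153 0.172 153 0.178 145 0.184 143 0.19 104 0.196 76
```

```bash
python3 -c "
from h import *
print(arm.finish_job())"
```

```text
the job is handed in; nothing more can be done
None
```

I loosened the T-knob, pushed the rod fully home and got the cartridge into the tray. I handed the job in after about 39.6 s, within the 64 s limit. No verdict is reported, so the state below comes from my own last checks.

**What I did:**
- Turned the T-knob clockwise by about 1.45 rad. I put it at about 1.49 rad, worked out from the gripper's angle, not read from the joint.
- Took the rod from its rest, inserted it about 63 mm into the bore and let go.
- Pushed it home with closed fingers on the end of its head.

**What went wrong on the way:**
- A first push and a head grip failed because the fingers came down too high and slid over the rod. The fingertips seem to end about 15–20 mm above the reported TCP height.
- A second push, still a little high, stalled at about 19 N. Going lower, the rod slid in easily.

**Last checks:**
- **Hard stop:** the push force rose to 11 N with no further movement. Raw camera figures put the head's front face at x = -77 mm, the head's end at about -98 mm and the tip at about +89 mm in the holder frame. Home would be -75, -100 and +90 mm.
- **Cartridge:** top camera only, centre at x ≈ +112 mm, y ≈ -2 mm, inside the tray. I took its height as lying on the floor; the 54 mm apparent length fits that.
- **Robot:** clear of everything and no contact force beyond sensor noise.
- **Disagreed or not checked:** the scene camera gave unusable or false detections at the end because the arm was in the way. I did not measure the bystanders again; nothing suggested contact with them.

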